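# Pack the meal transit tray and block its gaps

## Robot

A 6-joint arm with a two-finger parallel gripper is mounted at the origin on the work surface. World frame = base frame: x ahead of the robot, y to its left, z up, the work surface at z = 0. Lengths are in m, angles in rad, forces in N, time in s.
With the tool pointing down it reaches from about 0.275 to 0.975 m from the base axis. Payload 8.4 kg.
Tool frame: the origin (TCP) lies at the very end of the fingers, on their centre line; the grasp point (between the pads) lies 19 mm behind it; z points along the fingers, y is the line along which they close (so a half turn about z gives the same grasp; the last joint's range is limited). The gripper opens to 92 mm and grips with 3 to 60 N. Pads are 20 mm wide; open, the fingers measure 128 mm over their backs; the gripper's body (75 mm by 189 mm) begins 69 mm behind the grasp point.
Start: joints at [1.154, 0.353, 1.633, -0, 1.155, -0.002], TCP at [0.252, 0.572, 0.215] pointing down, gripper open.
Joint ranges: [-2.63, 2.63], [-0.92, 2.1], [0.06, 2.66], [-1.3, 4.44], [0, 2.69], [-3.02, 3.02]. Speed limits (rad/s): [2.22, 2.22, 2.79, 3.14, 3.14, 3.14].

## Interface

Orientations are given as a unit quaternion [x, y, z, w].
In Python, from workcell import robot, imaging gives the robot as it stands.
- The arm moves only by the tool drive_tool, never from a script. Its argument "increments" is a list of rows, each an object of numbers: "x", "y", "z": the shift along the tool's x, y, z in mm; "wx", "wy", "wz": the turn, a rotation vector about the tool's x, y, z in degrees; "jaw": the closure, from -1 (fully open) to 1 (shut). In form: [{"x": .., "y": .., "z": .., "wx": .., "wy": .., "wz": .., "jaw": ..}, ...]. A call has 1 to 20 rows; each row shifts and turns the commanded pose from where the row before left it, along the tool's axes as they then stand; what a row does not reach is not made up. A row lasts 1/8 s, in which the tool goes at most 62.5 mm and 10.7 degrees, less where a joint would pass 70% of its speed; a pose out of reach is approached as far as the arm can. A call is refused whole if a number of a shift passes 62.5 or a number of a turn 10.7, either way. A call with a gripper value outside its range is refused whole. The fingers move at their own pace and stop on an object; "newtons" is the grip in N (left out, the last holds). Time passes only in rows, so rows that do not move let the fingers close. It gives the time, the measured TCP pose, the force, the opening and the grip force at its end, in the units of the state.
- robot.get_state(): the state, without advancing time (a new reading comes with each control period).
- imaging.capture(name): name is "scene" or "top" or "wrist"; returns the picture (384x512x3 uint8, red, green, blue); there is no depth.
- imaging.camera_params(name): a dict with "fx", "fy", "cx", "cy" (pixels), "k1" (the pictures are not rectified: a ray, as slopes to the right and down, at radius r is drawn at 1 + k1 r^2 times it, then the intrinsics apply), "world_from_camera" (4x4, takes a point from camera to world coordinates). Camera axes: x right, y up, looking along -z (the intrinsics and any distortion apply to the point x, -y, -z); pixel columns grow to the right and rows downward; lengths in m; the calibration is good to about 2 mm. A picture is of the moment at which its call begins: read the wrist's pose just before it. camera_params takes no time and is no camera call; for the wrist camera it gives the pose at the moment of the call.
- robot.close_job(): hands the job in; it is judged then, once.
The state is a dict: "clock": time; "joints": joint angles; "joint_vel": joint speeds; "joint_torque": joint torques, N m; "eef_pos": TCP position; "orientation": TCP orientation; "ft_force": force on the tool from outside, world axes, zero at the start; "wrist_torque": the same for the moment, N m; "width": finger opening in m; "grip_force": force on a finger pad.
Only numpy, scipy, OpenCV 4.12 (cv2) and the standard library are available. Lean on these libraries where they do the work, as an engineer would, in place of code of your own. Each camera call takes 0.05 s, during which the arm holds its last target. There are 200 camera calls.

## Task

Finish packing the transit tray: stand the foil meal dish lengthwise (front to back) straight in front of the tin and the round foil pot straight in front of the carton, fill the two leftover gaps with the wooden blocks, the square one in the middle of the gap between tin and carton, the oblong one lengthwise in the middle of the gap between dish and pot, and set the small dessert cup on the middle of the dish's lid. Everything stands upright on the tray floor and squared up with the tray (the cup on the lid), then let go. Leave the tin, the carton and the little shaker where they are.

Things in the scene. Friction and masses are not known exactly. Their poses are not given: they have to be found in the camera images.
- tray: fixed shallow open aluminium tray, inside 190 mm (its x) x 230 mm (y), walls 4 mm, rim 18 mm above the table, floor 3 mm thick. Origin: centre of its underside. +x to its back (away from the robot), +y to the left; turned up to 0.25 rad. Tin and carton stand at x = +55 mm, y = +70 and -70 mm, either way round; the front half (middle x = -40 mm) and the 76 mm gap between them are empty.
- tin: round bare steel food tin with a dark steel top, 66 mm diameter, 50 mm high, 0.45 kg, already standing loose in the tray. Origin: centre of its underside, z up.
- carton: square brown cardboard carton with a pale strip across its top, 62 x 62 x 50 mm high, 0.45 kg, already standing loose in the tray. Origin: centre of its underside, z up.
- dish: oblong aluminium foil meal dish with a flat white card lid, 90 mm (its x) x 60 mm (its y) x 50 mm high, about 0.25 kg, rigid, upright on the table. Origin: centre of its underside, z up.
- pot: round aluminium foil pot with a white card lid, straight sides, 62 mm diameter, 50 mm high, about 0.2 kg, upright on the table. Origin: centre of its underside, z up.
- cup: small round white plastic dessert cup with a foil-coloured top, straight sides, 46 mm diameter, 35 mm high, about 0.08 kg, upright on the table. Origin: centre of its underside, z up.
- square_block: plain wooden packing block with a square top, 54 x 54 mm and 80 mm high, about 0.14 kg, upright on the table. Origin: centre of its underside, z up.
- long_block: plain wooden packing block with an oblong top, 90 mm (its x) x 54 mm (its y) and 80 mm high, about 0.23 kg, upright on the table. Origin: centre of its underside, z up.
- shaker: tiny glass pepper shaker with a steel cap, 23 mm diameter, 39 mm high, standing loose among the things to be packed; a bystander. Origin: centre of its underside, z up.
There are look-alikes about, which are no part of the job. What is shaped like the square_block but orange or red is not meant.

How it is judged:
By the outcome, as a careful person would: the job done as asked, in the order asked, and still so for the second after the job is handed in, with the robot touching nothing.
It also fails if it takes over 128 s, if anything falls off the work surface, if the arm or the gripper's body presses on something with over 40 N, if the wrist force passes 120 N, or if a joint passes its speed limit or range.

## Working session

There is one attempt and no reset: what is moved stays moved. The work goes in short steps, Python scripts to look and compute and a tool call to move; the robot and the scene stay as the last step left them, time stands still between calls to the robot, and variables do not carry over. Pictures are saved under pics/ and viewed, at most 14 in all, crops included, and the job is handed in when it is done.

Besides the shell and the picture viewer there is one more tool, called after "Emit:" by a JSON object that holds its "api" and its "payload". drive_tool: Moves the arm, as the interface text tells. Its arguments: {"type":"object","properties":{"increments":{"type":"array"},"newtons":{"type":"number"}},"required":["increments"]}

```bash
mkdir -p pics; python3 - <<'E'
from workcell import robot, imaging
import cv2
for n in ("scene","top"):
    im=imaging.capture(n); cv2.imwrite(f"pics/{n}0.png",cv2.resize(im[...,::-1],(800,600)) if 0 else im[...,::-1])
    p=imaging.camera_params(n); print(n,{k:(v if k!="world_from_camera" else [[round(float(a),4) for a in r] for r in v]) for k,v in p.items()})
print(robot.get_state())
E
```

```text
scene {'fx': 374.2578278178323, 'fy': 374.2578278178323, 'cx': 247.0587840934372, 'cy': 196.01498967598502, 'k1': 0.00886130381043096, 'world_from_camera': [[0.6955, -0.5628, 0.4467, 0.8585], [0.7182, 0.5273, -0.454, -0.4482], [0.0199, 0.6366, 0.7709, 0.6825], [0.0, 0.0, 0.0, 1.0]]}
top {'fx': 378.622386294712, 'fy': 378.622386294712, 'cx': 253.97819790852463, 'cy': 188.531293451691, 'k1': 0.03382425528546194, 'world_from_camera': [[0.1282, 0.9694, -0.2094, 0.2928], [-0.9917, 0.1249, -0.0289, -0.084], [-0.0018, 0.2114, 0.9774, 1.075], [0.0, 0.0, 0.0, 1.0]]}
{'clock': 0.1, 'joints': array([ 1.15359109e+00,  3.53564392e-01,  1.63405782e+00, -2.23826244e-05,
        1.15519966e+00, -2.40276966e-03]), 'joint_vel': array([ 0.00123533, -0.00135717, -0.00220517, -0.00132392, -0.00174869,
       -0.00057926]), 'joint_torque': array([ 1.41806511e-03, -5.94907379e+01, -3.34932268e+01,  7.00926245e-02,
        1.83464371e-02,  1.02446879e-05]), 'eef_pos': array([0.2517084 , 0.57158624, 0.21394865]), 'orientation': array([ 2.05913060e-01,  9.78570097e-01, -6.03266691e-04, -1.17992767e-04]), 'ft_force': array([-0.78526081, -0.186095  , -0.3222458 ]), 'wrist_torque': array([ 0.02620795,  0.0051082 , -0.01061278]), 'grip_force': 0.0, 'width': 0.09218662492415929}
```

View pics/top0.png

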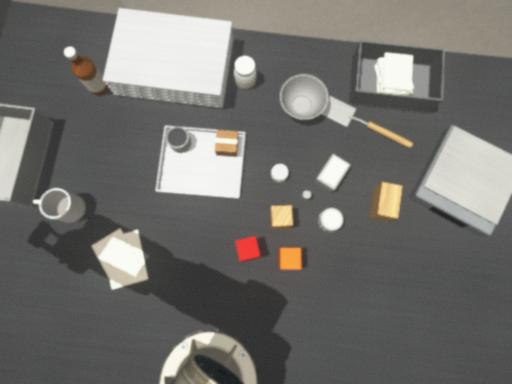

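View pics/scene0.png

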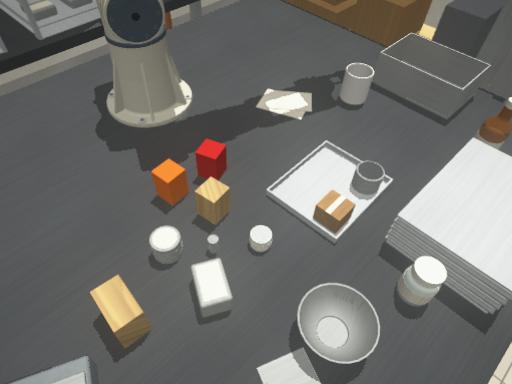

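Top view: the tray is at about (201,161), with the tin at (178,139) on the left and the carton at (227,143). The dish is at (333,172), pot (331,219), cup (280,172), shaker (307,195) and long block (387,201).

The square-block candidates are wood (282,216), red (247,249) and orange (291,259). The plain wooden one at (282,216) fits the description. The white jar (245,72), the bowl and the mug are not part of the job. I'll confirm in an enlarged crop with segmentation.

```bash
cat > h.py <<'E'
import numpy as np, cv2
from workcell import robot, imaging
def ray(p,px):
    px=np.asarray(px,float).reshape(-1,2)
    d=(px-[p["cx"],p["cy"]])/[p["fx"],p["fy"]]; u=d.copy()
    for _ in range(10): u=d/(1+p["k1"]*(u**2).sum(1,keepdims=True))
    T=np.array(p["world_from_camera"]); v=np.c_[u[:,0],-u[:,1],-np.ones(len(u))]@T[:3,:3].T
    return T[:3,3],v
def plane(p,px,z):
    o,v=ray(p,px); return o+v*((z-o[2])/v[:,2:])
def proj(p,P):
    T=np.array(p["world_from_camera"]); c=(np.asarray(P,float).reshape(-1,3)-T[:3,3])@T[:3,:3]
    u=np.c_[c[:,0],-c[:,1]]/-c[:,2:]; u=u*(1+p["k1"]*(u**2).sum(1,keepdims=True))
    return u*[p["fx"],p["fy"]]+[p["cx"],p["cy"]]
def tool_yaw(q):  # angle of tool y axis in world
    from scipy.spatial.transform import Rotation as R
    return R.from_quat(q).as_matrix()
E
python3 - <<'E'
from h import *
im=cv2.imread("pics/top0.png"); p=imaging.camera_params("top")
cv2.imwrite("pics/topc.png",cv2.resize(im[110:280,150:420],None,fx=2.9,fy=2.9,interpolation=cv2.INTER_CUBIC))
hsv=cv2.cvtColor(im,cv2.COLOR_BGR2HSV)
for n,(x,y) in dict(tray=(201,175),tin=(178,139),carton=(227,143),dish=(335,168),pot=(331,217),cup=(280,170),sq=(282,214),lo=(391,201),shaker=(307,195)).items():
    print(n,[hsv[y+d,x+e].tolist() for d,e in((0,0),(-4,0),(4,0),(0,-5),(0,5))])
E
```

```text
tray [[30, 2, 244], [30, 2, 244], [45, 2, 246], [45, 2, 245], [40, 3, 243]]
tin [[150, 3, 100], [15, 5, 101], [60, 3, 100], [75, 10, 101], [45, 5, 100]]
carton [[20, 51, 234], [26, 15, 245], [16, 121, 213], [18, 74, 230], [23, 38, 237]]
dish [[36, 5, 251], [38, 4, 251], [34, 7, 251], [35, 6, 251], [36, 5, 251]]
pot [[35, 6, 251], [36, 5, 251], [35, 6, 251], [36, 5, 251], [35, 6, 251]]
cup [[30, 2, 242], [45, 2, 242], [45, 2, 244], [40, 3, 243], [45, 2, 242]]
sq [[22, 96, 244], [22, 94, 245], [22, 98, 245], [20, 105, 238], [21, 97, 244]]
lo [[21, 98, 243], [21, 97, 242], [22, 98, 243], [20, 106, 234], [22, 96, 245]]
shaker [[30, 9, 221], [34, 9, 193], [36, 12, 108], [36, 9, 143], [30, 3, 79]]
```

View pics/topc.png

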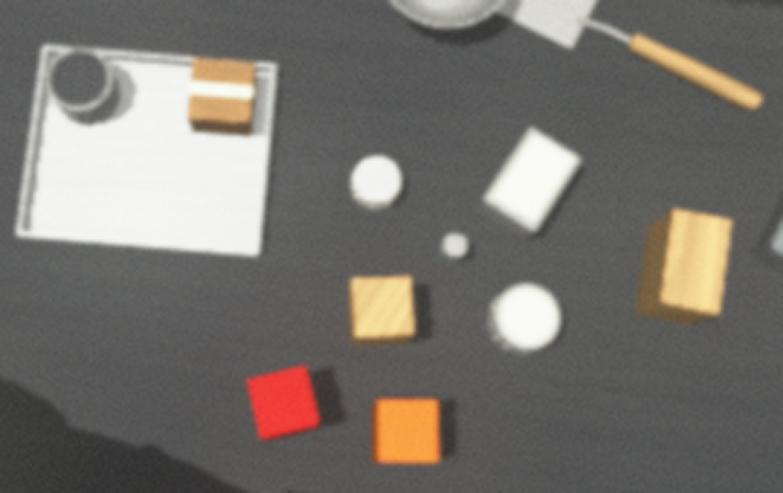

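The crop confirms one plain wooden block with a square top, at full-image (282,216); the red and orange blocks are decoys. The oblong wooden block's top is at (390,201). The cup (280,172), dish (333,172) and pot (331,219) are clear, and the shaker (307,195) stands between them. Next I'll measure the top faces.

```bash
cat > meas.py <<'E'
from h import *
def find(im,p,zt,seed,rng,fx=4):
    big=cv2.resize(cv2.cvtColor(im,cv2.COLOR_BGR2HSV),None,fx=fx,fy=fx,interpolation=cv2.INTER_CUBIC)
    m=cv2.inRange(big,np.array(rng[0]),np.array(rng[1]))
    m=cv2.morphologyEx(m,cv2.MORPH_OPEN,np.ones((5,5)))
    cs,_=cv2.findContours(m,cv2.RETR_EXTERNAL,cv2.CHAIN_APPROX_NONE)
    s=((seed[0]+.5)*fx,(seed[1]+.5)*fx)
    c=min(cs,key=lambda c:-cv2.pointPolygonTest(c,s,True))
    w=plane(p,(c[:,0]+.5)/fx-.5,zt)[:,:2]
    return w
def rect(w):
    (cx,cy),(a,b),t=cv2.minAreaRect((w*1000).astype(np.float32))
    if a<b: a,b,t=b,a,t+90
    return [round(v,1) for v in (cx,cy,a,b,(t+90)%180-90)]
def circ(w):
    (cx,cy),(a,b),t=cv2.fitEllipse((w*1000).astype(np.float32)); return [round(v,1) for v in(cx,cy,a,b)]
E
python3 - <<'E'
from meas import *
im=cv2.imread("pics/top0.png"); p=imaging.camera_params("top")
W=([0,0,195],[180,60,255])
print("tray", rect(find(im,p,.018,(201,175),([0,0,135],[180,255,255]))))
print("dish",rect(find(im,p,.05,(333,171),([0,0,180],[180,60,255]))))
print("pot",circ(find(im,p,.05,(331,217),([0,0,200],[180,60,255]))))
print("cup",circ(find(im,p,.035,(280,170),([0,0,190],[180,60,255]))))
print("sq",rect(find(im,p,.08,(282,214),([10,60,165],[30,255,255]))))
print("lo",rect(find(im,p,.08,(391,201),([10,60,165],[30,255,255]))))
print("shaker",circ(find(im,p,.039,(307,195),([0,0,140],[180,60,255]))))
print("tin",circ(find(im,p,.053,(178,138),([0,0,70],[180,60,118]))))
print("carton",rect(find(im,p,.053,(227,143),([0,12,195],[28,255,255]))))
print(rect(plane(p,[(43.5,45),(276,64),(260,254),(17,236)]/np.array(2.9)+[150,110],.018)[:,:2]))
# scene camera
im=cv2.imread("pics/scene0.png"); p=imaging.camera_params("scene")
print("S dish",rect(find(im,p,.05,(212,280),([0,0,190],[180,60,255]))))
print("S pot",circ(find(im,p,.05,(166,237),([0,0,190],[180,60,255]))))
print("S sq",rect(find(im,p,.08,(213,189),([10,60,195],[30,255,255]))))
E
```

```text
tray [581.4, 111.0, 244.3, 204.7, -87.4]
dish [589.9, -266.6, 87.0, 56.3, -26.5]
pot [456.3, -272.8, 57.5, 57.8]
cup [573.4, -118.0, 45.8, 48.2]
sq [443.1, -135.7, 56.8, 56.5, -81.1]
lo [522.4, -415.6, 92.8, 56.4, -4.7]
shaker [518.1, -200.3, 23.9, 24.9]
tin [544.0, -51.6, 1096.6, 1515.0]
carton [623.4, 44.0, 64.2, 28.9, -82.6]
[580.6, 108.3, 239.3, 199.5, -87.3]
S dish [591.7, -265.4, 84.9, 55.2, -26.6]
S pot [457.1, -271.4, 57.7, 58.4]
S sq [444.6, -134.5, 53.1, 53.1, 9.4]
```

Emit:
{"api": "drive_tool", "payload": {"increments": [{"wz":-8.8},{"wz":-8.8},{"wz":-8.8},{"x":-24,"y":-40,"z":-14},{"x":-24,"y":-40,"z":-14},{"x":-24,"y":-40,"z":-14},{"x":-24,"y":-40,"z":-14},{"x":-24,"y":-40,"z":-14},{"x":-24,"y":-40,"z":-14},{"x":-24,"y":-40,"z":-14},{"x":-24,"y":-40,"z":-14},{"x":-24,"y":-40,"z":-14},{"x":-24,"y":-40,"z":-14},{"x":-24,"y":-40,"z":-14},{"x":-24,"y":-40,"z":-14},{},{},{}]}}

```text
invalid input at $.increments[0]: expected keys x, y, z, wx, wy, wz, jaw
```

```bash
cat > go.py <<'E'
import sys
from h import *
def go(x,y,z,yaw):
    """tool-y target direction yaw deg, target mm; prints turn and shift (after the turn) in tool axes"""
    s=robot.get_state(); M=tool_yaw(s["orientation"]); P=np.array(s["eef_pos"])*1000
    now=np.degrees(np.arctan2(M[1,1],M[0,1])); wz=-(((yaw-now)+90)%180-90)
    a=np.radians(now-wz); Y=np.array([np.cos(a),np.sin(a)]); X=np.array([-np.sin(a),np.cos(a)])
    d=np.array([x,y,z])-P
    print("at",P.round(1),"yaw",round(now,2),"tilt",M[:2,2].round(4),"w",round(s["width"]*1000,1),"F",s["ft_force"].round(1),"t",round(s["clock"],1),"j6",round(s["joints"][5],2))
    print("  wz %.1f  x %.1f y %.1f z %.1f"%(wz,d[:2]@X,d[:2]@Y,-d[2]))
if __name__=="__main__": go(*map(float,sys.argv[1:5]))
E
python3 - <<'E'
from h import *
s=robot.get_state(); print(s["clock"],s["eef_pos"],s["joints"],s["orientation"])
p=imaging.camera_params("wrist"); im=imaging.capture("wrist")
cv2.imwrite("pics/w1.png",im[...,::-1]); np.save("pics/w1.npy",p,allow_pickle=True)
print(p)
E
```

```text
0.1 [0.2517084  0.57158624 0.21394865] [ 1.15359109e+00  3.53564392e-01  1.63405782e+00 -2.23826244e-05
  1.15519966e+00 -2.40276966e-03] [ 2.05913060e-01  9.78570097e-01 -6.03266691e-04 -1.17992767e-04]
{'fx': 311.79043381969433, 'fy': 311.79043381969433, 'cx': 256.50653329690226, 'cy': 193.1382387517539, 'k1': -0.011243542057915128, 'world_from_camera': array([[ 0.40440367, -0.87867131, -0.25376051,  0.1789898 ],
       [ 0.91457984,  0.38816857,  0.11344106,  0.60424639],
       [-0.00117555, -0.27796022,  0.96059187,  0.3828964 ],
       [ 0.        ,  0.        ,  0.        ,  1.        ]])}
```

View pics/w1.png

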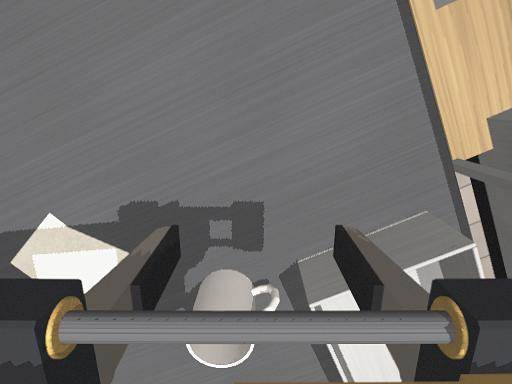

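The first wrist view shows that image-up is tool +x, with the fingers at the bottom. Every key is required in each row, so I'll resend and move over the tray.

Emit:
{"api": "drive_tool", "payload": {"increments": [{"x":0,"y":0,"z":0,"wx":0,"wy":0,"wz":-8.8,"jaw":-1},{"x":0,"y":0,"z":0,"wx":0,"wy":0,"wz":-8.8,"jaw":-1},{"x":0,"y":0,"z":0,"wx":0,"wy":0,"wz":-8.8,"jaw":-1},{"x":-28,"y":-40,"z":-14,"wx":0,"wy":0,"wz":0,"jaw":-1},{"x":-28,"y":-40,"z":-14,"wx":0,"wy":0,"wz":0,"jaw":-1},{"x":-28,"y":-40,"z":-14,"wx":0,"wy":0,"wz":0,"jaw":-1},{"x":-28,"y":-40,"z":-14,"wx":0,"wy":0,"wz":0,"jaw":-1},{"x":-28,"y":-40,"z":-14,"wx":0,"wy":0,"wz":0,"jaw":-1},{"x":-28,"y":-40,"z":-14,"wx":0,"wy":0,"wz":0,"jaw":-1},{"x":-28,"y":-40,"z":-14,"wx":0,"wy":0,"wz":0,"jaw":-1},{"x":-28,"y":-40,"z":-14,"wx":0,"wy":0,"wz":0,"jaw":-1},{"x":-28,"y":-40,"z":-14,"wx":0,"wy":0,"wz":0,"jaw":-1},{"x":-28,"y":-40,"z":-14,"wx":0,"wy":0,"wz":0,"jaw":-1},{"x":-28,"y":-40,"z":-14,"wx":0,"wy":0,"wz":0,"jaw":-1},{"x":-28,"y":-40,"z":-14,"wx":0,"wy":0,"wz":0,"jaw":-1},{"x":0,"y":0,"z":0,"wx":0,"wy":0,"wz":0,"jaw":-1},{"x":0,"y":0,"z":0,"wx":0,"wy":0,"wz":0,"jaw":-1}]}}

```text
clock: 2.28
eef_pos: [0.609, 0.1082, 0.3819]
orientation: [-0.023, 1.0, 0.0, -0.001]
ft_force: [-0.2, 0.4, 0.1]
width: 0.0921
grip_force: 0.0
```

```bash
python3 go.py 590 -266 150 63.5; cat > snap.py <<'E'
import sys
from h import *
n=sys.argv[1]
im=imaging.capture("wrist")[...,::-1]; p=imaging.camera_params("wrist")
cv2.imwrite(f"pics/{n}.png",im); np.save(f"pics/{n}.npy",p,allow_pickle=True)
E
python3 snap.py w2
```

```text
at [609.  108.2 381.9] yaw 92.6 tilt [-0.0013  0.0003] w 92.1 F [-0.2  0.4  0.1] t 2.3 j6 -1.44
  wz 29.1  x -149.9 y -343.3 z 231.9
```

View pics/w2.png

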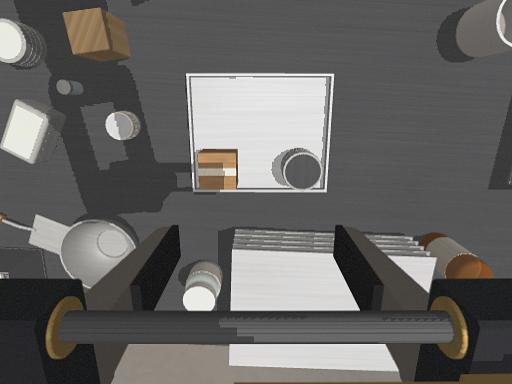

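The wrist view shows the tray rim corners at about (187,74), (334,74), (327,191) and (193,191), the carton top at (217,171) and the tin top at (302,169).

```bash
python3 - <<'E'
from meas import *
im=cv2.imread("pics/w2.png"); p=np.load("pics/w2.npy",allow_pickle=True).item()
g=cv2.cvtColor(im,cv2.COLOR_BGR2GRAY); big=cv2.resize(g,None,fx=4,fy=4,interpolation=cv2.INTER_CUBIC)
m=(big>165).astype(np.uint8)
cs,_=cv2.findContours(m,cv2.RETR_EXTERNAL,cv2.CHAIN_APPROX_NONE)
c=min(cs,key=lambda c:-cv2.pointPolygonTest(c,(250*4,115*4),True))
q=cv2.approxPolyDP(cv2.convexHull(c),12,True)[:,0]/4; print(q.round(1).tolist())
w=plane(p,q,.018)[:,:2]; print(rect(w)); print((w*1000).round(1).tolist())
hull=cv2.convexHull(c)[:,0]/4; print("hull",rect(plane(p,hull,.018)[:,:2]))
print("tin",circ(find(im,p,.053,(302,169),([0,0,50],[180,80,105]))))
print("carton",rect(find(im,p,.053,(217,171),([0,30,120],[28,255,255]))))
for pt in [(217,157),(230,180),(302,169),(285,165),(318,172),(210,183),(234,155)]: print(pt,im[pt[1],pt[0]].tolist())
cv2.imwrite("pics/w2c.png",cv2.resize(im[60:205,175:345],None,fx=4,fy=4,interpolation=cv2.INTER_CUBIC))
E
```

```text
[[333.5, 73.8], [326.2, 192.0], [220.2, 191.8], [191.5, 163.8], [186.2, 73.5]]
[581.8, 113.9, 237.1, 197.4, -87.5]
[[478.1, 227.4], [675.3, 236.6], [683.3, 48.3], [635.0, -2.1], [488.4, -8.8]]
hull [581.7, 113.9, 238.1, 198.0, -87.4]
tin [614.9, 122.2, 540.6, 891.6]
carton [626.9, 45.5, 62.2, 39.0, -87.4]
(217, 157) [99, 143, 186]
(230, 180) [97, 140, 182]
(302, 169) [92, 91, 91]
(285, 165) [201, 205, 209]
(318, 172) [91, 88, 90]
(210, 183) [65, 91, 117]
(234, 155) [100, 144, 187]
```

View pics/w2c.png

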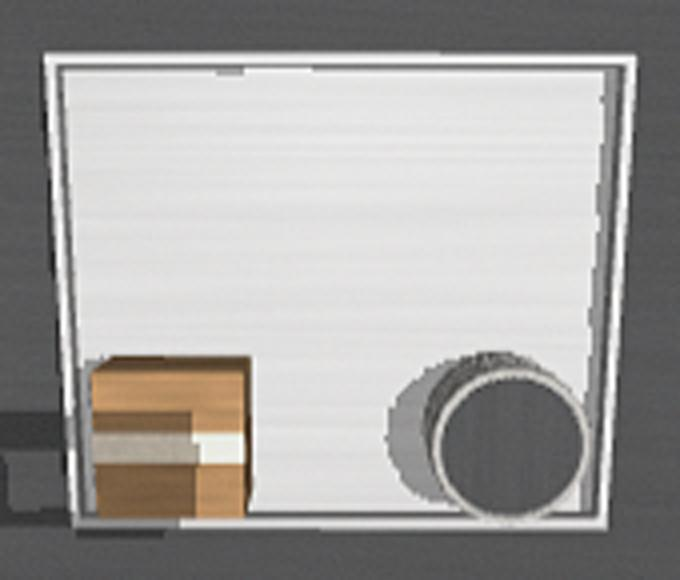

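```bash
cat >> meas.py <<'E'
C0=np.array([581.7,113.9]); TH=np.radians(2.55)
def totray(w): # world mm -> tray mm
    d=np.atleast_2d(w)[:,:2]-C0; c,s=np.cos(TH),np.sin(TH); return np.c_[d@[c,s],d@[-s,c]]
def toworld(t):
    t=np.atleast_2d(t); c,s=np.cos(TH),np.sin(TH); return C0+np.c_[t@[c,-s],t@[s,c]]
E
python3 - <<'E'
from meas import *
p=np.load("pics/w2.npy",allow_pickle=True).item()
f=lambda q:np.array(q)/4-.375+[175,60]
t=totray(plane(p,f([(511,446),(434,446),(589,446),(511,370),(511,522)]),.053)*1000); print("tin",t.round(1).tolist())
t=totray(plane(p,f([(94,370),(246,368),(246,517),(97,517)]),.053)*1000); print("carton",t.round(1).tolist(),t.mean(0))
# top cam: tray corners (outer rim) by thresholds
im=cv2.imread("pics/top0.png"); pt=imaging.camera_params("top")
big=cv2.resize(cv2.cvtColor(im,cv2.COLOR_BGR2GRAY),None,fx=4,fy=4,interpolation=cv2.INTER_CUBIC)
for th in (110,140,170):
    cs,_=cv2.findContours((big>th).astype(np.uint8),cv2.RETR_EXTERNAL,cv2.CHAIN_APPROX_NONE)
    c=min(cs,key=lambda c:-cv2.pointPolygonTest(c,(201*4,175*4),True))
    h=cv2.convexHull(c)[:,0]/4-.375; print(th,rect(plane(pt,h,.018)[:,:2]))
for xy in toworld([[-40,70],[-40,-70],[-40,.5],[55,-1]]): print(xy.round(1))
E
```

```text
tin [[53.7, 69.1], [53.7, 37.8], [53.6, 100.9], [22.6, 67.9], [85.8, 70.4]]
carton [[22.7, -99.2], [21.9, -38.3], [83.7, -39.3], [83.7, -101.0]] [ 52.9659173  -69.45535116]
110 [581.2, 111.3, 247.2, 209.3, -87.5]
140 [581.4, 111.1, 243.7, 204.1, -87.4]
170 [581.3, 110.7, 240.5, 201.0, -87.5]
[538.6 182.1]
[544.9  42.2]
[541.7 112.6]
[636.7 115.3]
```

Emit:
{"api": "drive_tool", "payload": {"increments": [{"x":0,"y":0,"z":0,"wx":0,"wy":0,"wz":9.7,"jaw":-1},{"x":0,"y":0,"z":0,"wx":0,"wy":0,"wz":9.7,"jaw":-1},{"x":0,"y":0,"z":0,"wx":0,"wy":0,"wz":9.7,"jaw":-1},{"x":-21.4,"y":-49,"z":33,"wx":0,"wy":0,"wz":0,"jaw":-1},{"x":-21.4,"y":-49,"z":33,"wx":0,"wy":0,"wz":0,"jaw":-1},{"x":-21.4,"y":-49,"z":33,"wx":0,"wy":0,"wz":0,"jaw":-1},{"x":-21.4,"y":-49,"z":33,"wx":0,"wy":0,"wz":0,"jaw":-1},{"x":-21.4,"y":-49,"z":33,"wx":0,"wy":0,"wz":0,"jaw":-1},{"x":-21.4,"y":-49,"z":33,"wx":0,"wy":0,"wz":0,"jaw":-1},{"x":-21.4,"y":-49,"z":33,"wx":0,"wy":0,"wz":0,"jaw":-1},{"x":0,"y":0,"z":0,"wx":0,"wy":0,"wz":0,"jaw":-1},{"x":0,"y":0,"z":0,"wx":0,"wy":0,"wz":0,"jaw":-1}]}}

```text
clock: 3.82
eef_pos: [0.591, -0.2625, 0.1529]
orientation: [0.229, 0.973, 0.0, -0.0]
ft_force: [0.2, 0.5, -0.1]
width: 0.0918
grip_force: 0.0
```

```bash
sed -i 's/C0=np.array.*; TH/C0=np.array([581.5,112.5]); TH/' meas.py; python3 go.py 590.5 -266 24 63.5
```

```text
at [ 591.  -262.5  152.9] yaw 63.56 tilt [-0.0003  0.0007] w 91.8 F [ 0.2  0.5 -0.1] t 3.8 j6 -1.53
  wz 0.1  x -1.1 y -3.4 z 128.9
```

Emit:
{"api": "drive_tool", "payload": {"increments": [{"x":-1.1,"y":-3.4,"z":43,"wx":0,"wy":0,"wz":0,"jaw":-1},{"x":0,"y":0,"z":43,"wx":0,"wy":0,"wz":0,"jaw":-1},{"x":0,"y":0,"z":28,"wx":0,"wy":0,"wz":0,"jaw":-1},{"x":0,"y":0,"z":15,"wx":0,"wy":0,"wz":0,"jaw":-1},{"x":0,"y":0,"z":0,"wx":0,"wy":0,"wz":0,"jaw":-1},{"x":0,"y":0,"z":0,"wx":0,"wy":0,"wz":0,"jaw":1},{"x":0,"y":0,"z":0,"wx":0,"wy":0,"wz":0,"jaw":1},{"x":0,"y":0,"z":0,"wx":0,"wy":0,"wz":0,"jaw":1},{"x":0,"y":0,"z":0,"wx":0,"wy":0,"wz":0,"jaw":1},{"x":0,"y":0,"z":0,"wx":0,"wy":0,"wz":0,"jaw":1},{"x":0,"y":0,"z":0,"wx":0,"wy":0,"wz":0,"jaw":1},{"x":0,"y":0,"z":0,"wx":0,"wy":0,"wz":0,"jaw":1}], "newtons": 30}}

```text
clock: 5.32
eef_pos: [0.5908, -0.2675, 0.0245]
orientation: [0.229, 0.973, 0.0, 0.0]
ft_force: [-0.9, 1.8, 6.0]
width: 0.0601
grip_force: 30.0
```

```bash
python3 go.py 590.5 -266 24 63.5
```

```text
at [ 590.8 -267.5   24.5] yaw 63.52 tilt [ 0.0009 -0.0001] w 60.1 F [-0.9  1.8  6. ] t 5.3 j6 -1.54
  wz 0.0  x 1.0 y 1.2 z 0.5
```

Emit:
{"api": "drive_tool", "payload": {"increments": [{"x":0,"y":0,"z":-20,"wx":0,"wy":0,"wz":0,"jaw":1},{"x":0,"y":0,"z":-40,"wx":0,"wy":0,"wz":0,"jaw":1},{"x":0,"y":0,"z":-40,"wx":0,"wy":0,"wz":0,"jaw":1},{"x":0,"y":0,"z":0,"wx":0,"wy":0,"wz":-7.3,"jaw":1},{"x":0,"y":0,"z":0,"wx":0,"wy":0,"wz":-7.3,"jaw":1},{"x":0,"y":0,"z":0,"wx":0,"wy":0,"wz":-7.3,"jaw":1},{"x":0,"y":0,"z":0,"wx":0,"wy":0,"wz":-7.2,"jaw":1},{"x":3.2,"y":25,"z":0,"wx":0,"wy":0,"wz":0,"jaw":1},{"x":3.2,"y":50,"z":0,"wx":0,"wy":0,"wz":0,"jaw":1},{"x":3.2,"y":50,"z":0,"wx":0,"wy":0,"wz":0,"jaw":1},{"x":3.2,"y":50,"z":0,"wx":0,"wy":0,"wz":0,"jaw":1},{"x":3.2,"y":50,"z":0,"wx":0,"wy":0,"wz":0,"jaw":1},{"x":3.2,"y":50,"z":0,"wx":0,"wy":0,"wz":0,"jaw":1},{"x":3.2,"y":50,"z":0,"wx":0,"wy":0,"wz":0,"jaw":1},{"x":3.2,"y":50,"z":0,"wx":0,"wy":0,"wz":0,"jaw":1},{"x":3.2,"y":50,"z":0,"wx":0,"wy":0,"wz":0,"jaw":1},{"x":3.2,"y":25,"z":0,"wx":0,"wy":0,"wz":0,"jaw":1},{"x":0,"y":0,"z":0,"wx":0,"wy":0,"wz":0,"jaw":1},{"x":0,"y":0,"z":0,"wx":0,"wy":0,"wz":0,"jaw":1}]}}

```text
clock: 7.7
eef_pos: [0.5371, 0.1805, 0.124]
orientation: [-0.023, 1.0, -0.0, -0.0]
ft_force: [-0.4, -0.5, -2.2]
width: 0.0597
grip_force: 30.0
```

```bash
python3 go.py 538.4 180.7 28 92.55; python3 snap.py w3
```

```text
at [537.1 180.5 124. ] yaw 92.61 tilt [-0.0002 -0.0003] w 59.7 F [-0.4 -0.5 -2.2] t 7.7 j6 -1.29
  wz 0.1  x -1.3 y 0.2 z 96.0
```

View pics/w3.png

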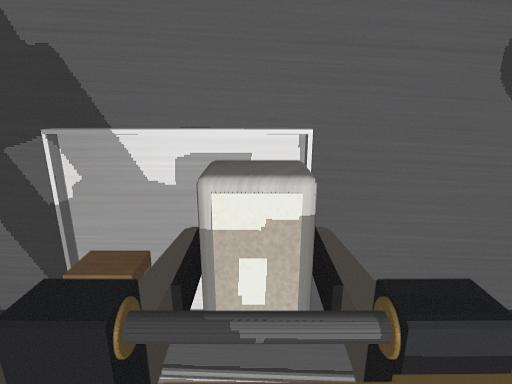

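The dish hangs squarely in the fingers over the tray's front left. Its front lid edge is at about (257,192) and the tray's front rim at row 130. I'll check the in-hand offset.

```bash
python3 - <<'E'
from meas import *
p=np.load("pics/w3.npy",allow_pickle=True).item()
print(totray(plane(p,[(257,192),(211,192),(304,192),(200,180),(316,180)],.1495)*1000).round(1), totray([537.1,180.5]))
print(totray(plane(p,[(43,130),(312,130)],.018)*1000).round(1))
E
```

```text
[[-79.5  70.5]
 [-79.5  48.4]
 [-79.5  93. ]
 [-85.5  43.5]
 [-85.4  98.4]] [[-41.33063214  69.90807426]]
[[ -98.4 -116. ]
 [ -97.9  118.4]]
```

Emit:
{"api": "drive_tool", "payload": {"increments": [{"x":-1.3,"y":0.6,"z":30,"wx":0,"wy":0,"wz":0,"jaw":1},{"x":0,"y":0,"z":30,"wx":0,"wy":0,"wz":0,"jaw":1},{"x":0,"y":0,"z":20,"wx":0,"wy":0,"wz":0,"jaw":1},{"x":0,"y":0,"z":10,"wx":0,"wy":0,"wz":0,"jaw":1},{"x":0,"y":0,"z":4,"wx":0,"wy":0,"wz":0,"jaw":1},{"x":0,"y":0,"z":2,"wx":0,"wy":0,"wz":0,"jaw":1},{"x":0,"y":0,"z":0,"wx":0,"wy":0,"wz":0,"jaw":1},{"x":0,"y":0,"z":0,"wx":0,"wy":0,"wz":0,"jaw":1}]}}

```text
clock: 8.75
eef_pos: [0.5394, 0.1814, 0.0283]
orientation: [-0.023, 1.0, 0.0, 0.0]
ft_force: [-0.5, 0.2, -2.8]
width: 0.0596
grip_force: 30.0
```

```bash
python3 go.py 456.5 -272 24 92.55
```

```text
at [539.4 181.4  28.3] yaw 92.64 tilt [0.0009 0.0003] w 59.6 F [-0.5  0.2 -2.8] t 8.8 j6 -1.29
  wz 0.1  x 103.0 y -449.3 z 4.3
```

Emit:
{"api": "drive_tool", "payload": {"increments": [{"x":0.7,"y":0,"z":0.8,"wx":0,"wy":0,"wz":0,"jaw":1},{"x":0,"y":0,"z":0,"wx":0,"wy":0,"wz":0,"jaw":1},{"x":0,"y":0,"z":0,"wx":0,"wy":0,"wz":0,"jaw":-0.4},{"x":0,"y":0,"z":0,"wx":0,"wy":0,"wz":0,"jaw":-0.8},{"x":0,"y":0,"z":0,"wx":0,"wy":0,"wz":0,"jaw":-0.8},{"x":0,"y":0,"z":0,"wx":0,"wy":0,"wz":0,"jaw":-0.8},{"x":0,"y":0,"z":-20,"wx":0,"wy":0,"wz":0,"jaw":-0.8},{"x":0,"y":0,"z":-40,"wx":0,"wy":0,"wz":0,"jaw":-1},{"x":0,"y":0,"z":-40,"wx":0,"wy":0,"wz":0,"jaw":-1},{"x":0,"y":0,"z":0,"wx":0,"wy":0,"wz":0,"jaw":-1},{"x":0,"y":0,"z":0,"wx":0,"wy":0,"wz":0,"jaw":-1}]}}

```text
clock: 10.12
eef_pos: [0.5379, 0.1811, 0.1266]
orientation: [-0.023, 1.0, -0.0, -0.0]
ft_force: [-0.7, 0.7, -0.2]
width: 0.0919
grip_force: 0.0
```

```bash
python3 go.py 456.5 -272 124 92.55; python3 snap.py w4;
```

```text
at [537.9 181.1 126.6] yaw 92.63 tilt [-0.0004 -0.0001] w 91.9 F [-0.7  0.7 -0.2] t 10.1 j6 -1.29
  wz 0.1  x 101.5 y -449.1 z 2.6
```

View pics/w4.png

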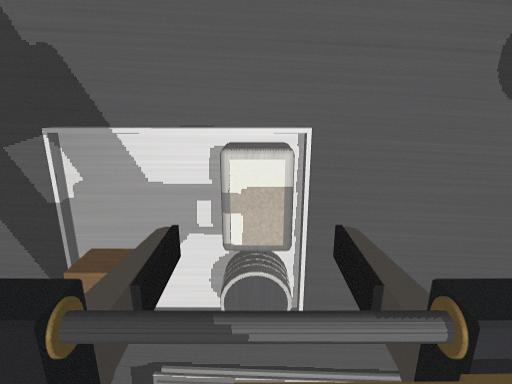

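The dish stands squared in front of the tin, with its lid centre at about (258,203). Next the pot.

Emit:
{"api": "drive_tool", "payload": {"increments": [{"x":10.2,"y":-25,"z":0,"wx":0,"wy":0,"wz":0,"jaw":-1},{"x":10.2,"y":-50,"z":0,"wx":0,"wy":0,"wz":0,"jaw":-1},{"x":10.2,"y":-50,"z":0,"wx":0,"wy":0,"wz":0,"jaw":-1},{"x":10.2,"y":-50,"z":0,"wx":0,"wy":0,"wz":0,"jaw":-1},{"x":10.2,"y":-50,"z":0,"wx":0,"wy":0,"wz":0,"jaw":-1},{"x":10.2,"y":-50,"z":0,"wx":0,"wy":0,"wz":0,"jaw":-1},{"x":10.2,"y":-50,"z":0,"wx":0,"wy":0,"wz":0,"jaw":-1},{"x":10.2,"y":-50,"z":0,"wx":0,"wy":0,"wz":0,"jaw":-1},{"x":10.2,"y":-50,"z":0,"wx":0,"wy":0,"wz":0,"jaw":-1},{"x":10.2,"y":-25,"z":0,"wx":0,"wy":0,"wz":0,"jaw":-1},{"x":0,"y":0,"z":0,"wx":0,"wy":0,"wz":0,"jaw":-1},{"x":0,"y":0,"z":0,"wx":0,"wy":0,"wz":0,"jaw":-1}]}}

```text
clock: 11.68
eef_pos: [0.4567, -0.272, 0.1261]
orientation: [-0.023, 1.0, 0.001, -0.001]
ft_force: [-0.1, 1.2, -0.6]
width: 0.0922
grip_force: 0.0
```

```bash
python3 go.py 456.5 -272 24 92.55; python3 snap.py w5; python3 - <<'E'
from meas import *
p=np.load("pics/w5.npy",allow_pickle=True).item(); im=cv2.imread("pics/w5.png")
px=proj(p,[.4565,-.272,.05])[0]; print(px)
print(circ(find(im,p,.05,px,([0,0,190],[180,60,255]))))
p=np.load("pics/w4.npy",allow_pickle=True).item(); im=cv2.imread("pics/w4.png")
print(totray(plane(p,[(221,145),(293,145),(293,250),(222,250)],.053)*1000).round(1))
print(totray(plane(p,[(230,159),(286,159),(284,245),(228,245)],.053)*1000).round(1).mean(0))
print(totray(plane(p,[(43,129),(312,129)],.018)*1000).round(1))
E
```

```text
at [ 456.7 -272.   126.1] yaw 92.62 tilt [-0.0014  0.0012] w 92.2 F [-0.1  1.2 -0.6] t 11.7 j6 -2.16
  wz 0.1  x 0.2 y 0.0 z 102.1
[255.31112937 202.53201495]
[453.8, -272.4, 53.2, 58.8]
[[-8.910e+01  4.360e+01]
 [-8.910e+01  9.930e+01]
 [ 1.000e-01  1.022e+02]
 [ 1.000e-01  4.170e+01]]
[-41.4   71.45]
[[ -98.9 -116.4]
 [ -98.6  119.6]]
```

Emit:
{"api": "drive_tool", "payload": {"increments": [{"x":0.5,"y":0,"z":40,"wx":0,"wy":0,"wz":0,"jaw":-1},{"x":0,"y":0,"z":40,"wx":0,"wy":0,"wz":0,"jaw":-1},{"x":0,"y":0,"z":22,"wx":0,"wy":0,"wz":0,"jaw":-1},{"x":0,"y":0,"z":0,"wx":0,"wy":0,"wz":0,"jaw":-1},{"x":0,"y":0,"z":0,"wx":0,"wy":0,"wz":0,"jaw":1},{"x":0,"y":0,"z":0,"wx":0,"wy":0,"wz":0,"jaw":1},{"x":0,"y":0,"z":0,"wx":0,"wy":0,"wz":0,"jaw":1},{"x":0,"y":0,"z":0,"wx":0,"wy":0,"wz":0,"jaw":1},{"x":0,"y":0,"z":0,"wx":0,"wy":0,"wz":0,"jaw":1},{"x":0,"y":0,"z":0,"wx":0,"wy":0,"wz":0,"jaw":1},{"x":0,"y":0,"z":-20,"wx":0,"wy":0,"wz":0,"jaw":1},{"x":0,"y":0,"z":-40,"wx":0,"wy":0,"wz":0,"jaw":1},{"x":0,"y":0,"z":-40,"wx":0,"wy":0,"wz":0,"jaw":1},{"x":0,"y":0,"z":0,"wx":0,"wy":0,"wz":0,"jaw":1},{"x":0,"y":0,"z":0,"wx":0,"wy":0,"wz":0,"jaw":1}], "newtons": 30}}

```text
clock: 13.6
eef_pos: [0.456, -0.2727, 0.1243]
orientation: [-0.023, 1.0, 0.0, -0.0]
ft_force: [-0.9, 0.6, -1.4]
width: 0.0612
grip_force: 30.0
```

```bash
sed -i 's/C0=np.array.*; TH/C0=np.array([581.5,113.5]); TH/' meas.py; python3 go.py 544.6 42.1 28 92.55
```

```text
at [ 456.  -272.7  124.3] yaw 92.63 tilt [-0.0007  0.0004] w 61.2 F [-0.9  0.6 -1.4] t 13.6 j6 -2.16
  wz 0.1  x -102.5 y 310.6 z 96.3
```

Emit:
{"api": "drive_tool", "payload": {"increments": [{"x":-12.8,"y":20,"z":0,"wx":0,"wy":0,"wz":0,"jaw":1},{"x":-12.8,"y":45,"z":0,"wx":0,"wy":0,"wz":0,"jaw":1},{"x":-12.8,"y":45,"z":0,"wx":0,"wy":0,"wz":0,"jaw":1},{"x":-12.8,"y":45,"z":0,"wx":0,"wy":0,"wz":0,"jaw":1},{"x":-12.8,"y":45,"z":0,"wx":0,"wy":0,"wz":0,"jaw":1},{"x":-12.8,"y":45,"z":0,"wx":0,"wy":0,"wz":0,"jaw":1},{"x":-12.8,"y":45,"z":0,"wx":0,"wy":0,"wz":0,"jaw":1},{"x":-12.8,"y":20.6,"z":0,"wx":0,"wy":0,"wz":0,"jaw":1},{"x":0,"y":0,"z":0,"wx":0,"wy":0,"wz":0,"jaw":1},{"x":0,"y":0,"z":0,"wx":0,"wy":0,"wz":0,"jaw":1}]}}

```text
clock: 14.85
eef_pos: [0.5434, 0.0414, 0.1237]
orientation: [-0.023, 1.0, -0.0, -0.001]
ft_force: [-0.1, 0.1, -1.7]
width: 0.0612
grip_force: 30.0
```

```bash
python3 go.py 544.6 42.1 28 92.55; python3 snap.py w6
```

```text
at [543.4  41.4 123.7] yaw 92.64 tilt [-0.0026 -0.0005] w 61.2 F [-0.1  0.1 -1.7] t 14.8 j6 -1.54
  wz 0.1  x -1.3 y 0.7 z 95.7
```

View pics/w6.png

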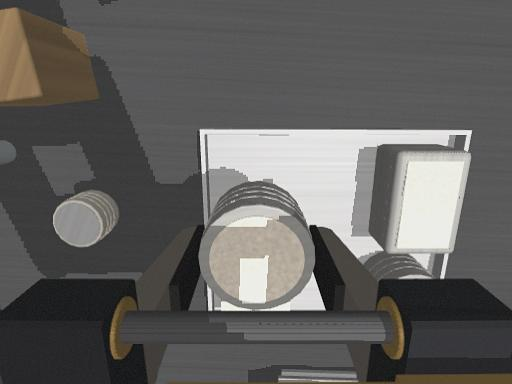

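The pot is held upright over the tray's front right, lid centre at about (257,260). I'll lower it.

```bash
python3 - <<'E'
from meas import *
p=np.load("pics/w6.npy",allow_pickle=True).item()
print(totray(plane(p,[(200,255),(314,255),(257,208),(257,309)],.1495)*1000).round(1), totray([543.4,41.4]))
print(totray(plane(p,[(201,129.5),(471,130.5)],.018)*1000).round(1))
print(totray(plane(p,[(391,153),(469,155),(453,252),(386,251)],.053)*1000).round(1))
E
```

```text
[[-46.2 -98.6]
 [-46.2 -40.6]
 [-71.5 -69.6]
 [-14.2 -69.6]] [[-41.27008833 -70.33348996]]
[[ -98.7 -118.1]
 [ -98.   117.3]]
[[-83.6  34.3]
 [-82.1  95.5]
 [  1.   97.4]
 [ -0.1  39.9]]
```

Emit:
{"api": "drive_tool", "payload": {"increments": [{"x":-1.0,"y":0.7,"z":30,"wx":0,"wy":0,"wz":0,"jaw":1},{"x":0,"y":0,"z":30,"wx":0,"wy":0,"wz":0,"jaw":1},{"x":0,"y":0,"z":20,"wx":0,"wy":0,"wz":0,"jaw":1},{"x":0,"y":0,"z":0,"wx":0,"wy":0,"wz":0,"jaw":1},{"x":0,"y":0,"z":0,"wx":0,"wy":0,"wz":0,"jaw":1}]}}

```text
clock: 15.52
eef_pos: [0.5458, 0.0422, 0.0456]
orientation: [-0.023, 1.0, -0.0, 0.0]
ft_force: [-0.2, -0.2, -2.5]
width: 0.0616
grip_force: 30.0
```

```bash
python3 go.py 544.6 42.1 28 92.55
```

```text
at [545.8  42.2  45.6] yaw 92.59 tilt [ 0.0005 -0.    ] w 61.6 F [-0.2 -0.2 -2.5] t 15.5 j6 -1.54
  wz 0.0  x 1.2 y -0.0 z 17.6
```

Emit:
{"api": "drive_tool", "payload": {"increments": [{"x":0,"y":0,"z":12,"wx":0,"wy":0,"wz":0,"jaw":1},{"x":0,"y":0,"z":4.5,"wx":0,"wy":0,"wz":0,"jaw":1},{"x":0,"y":0,"z":2,"wx":0,"wy":0,"wz":0,"jaw":1},{"x":0,"y":0,"z":0,"wx":0,"wy":0,"wz":0,"jaw":1},{"x":0,"y":0,"z":0,"wx":0,"wy":0,"wz":0,"jaw":-0.4},{"x":0,"y":0,"z":0,"wx":0,"wy":0,"wz":0,"jaw":-0.8},{"x":0,"y":0,"z":0,"wx":0,"wy":0,"wz":0,"jaw":-0.8},{"x":0,"y":0,"z":0,"wx":0,"wy":0,"wz":0,"jaw":-0.8},{"x":0,"y":0,"z":-20,"wx":0,"wy":0,"wz":0,"jaw":-0.8},{"x":0,"y":0,"z":-50,"wx":0,"wy":0,"wz":0,"jaw":-1},{"x":0,"y":0,"z":-50,"wx":0,"wy":0,"wz":0,"jaw":-1},{"x":0,"y":0,"z":-60,"wx":0,"wy":0,"wz":0,"jaw":-1},{"x":0,"y":0,"z":0,"wx":0,"wy":0,"wz":0,"jaw":-1},{"x":0,"y":0,"z":0,"wx":0,"wy":0,"wz":0,"jaw":-1}]}}

```text
clock: 17.27
eef_pos: [0.5452, 0.0427, 0.206]
orientation: [-0.023, 1.0, -0.0, -0.0]
ft_force: [-0.6, -0.5, -0.4]
width: 0.0919
grip_force: 0.0
```

```bash
python3 go.py 444 -135 140 99.2; python3 snap.py w7; python3 - <<'E'
from meas import *
im=cv2.imread("pics/w7.png"); cv2.imwrite("pics/w7b.png",im)
E
```

```text
at [545.2  42.7 206. ] yaw 92.63 tilt [-0.0003 -0.    ] w 91.9 F [-0.6 -0.5 -0.4] t 17.3 j6 -1.54
  wz -6.6  x 128.3 y -159.2 z 66.0
```

View pics/w7.png

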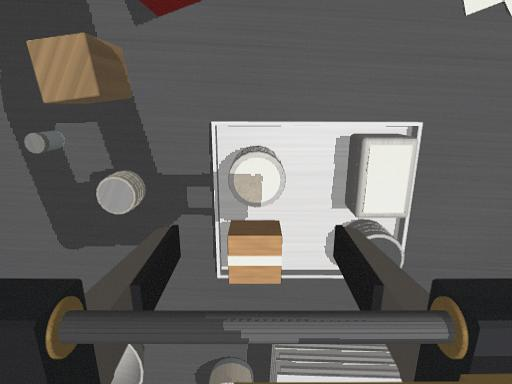

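The pot stands at (257,177), straight in front of the carton at (255,250), and the dish is at (387,175). Next is the wooden square block.

Emit:
{"api": "drive_tool", "payload": {"increments": [{"x":0,"y":0,"z":0,"wx":0,"wy":0,"wz":-6.6,"jaw":-1},{"x":25.7,"y":-31.8,"z":13.2,"wx":0,"wy":0,"wz":0,"jaw":-1},{"x":25.7,"y":-31.8,"z":13.2,"wx":0,"wy":0,"wz":0,"jaw":-1},{"x":25.7,"y":-31.8,"z":13.2,"wx":0,"wy":0,"wz":0,"jaw":-1},{"x":25.7,"y":-31.8,"z":13.2,"wx":0,"wy":0,"wz":0,"jaw":-1},{"x":25.7,"y":-31.8,"z":13.2,"wx":0,"wy":0,"wz":0,"jaw":-1},{"x":0,"y":0,"z":0,"wx":0,"wy":0,"wz":0,"jaw":-1},{"x":0,"y":0,"z":0,"wx":0,"wy":0,"wz":0,"jaw":-1}]}}

```text
clock: 18.32
eef_pos: [0.444, -0.1345, 0.1397]
orientation: [-0.08, 0.997, 0.0, -0.001]
ft_force: [-0.5, 0.5, 0.4]
width: 0.0918
grip_force: 0.0
```

```bash
python3 go.py 444 -135 57 99.2; python3 snap.py w8; python3 - <<'E'
from meas import *
p=np.load("pics/w8.npy",allow_pickle=True).item(); im=cv2.imread("pics/w8.png")
px=proj(p,[.444,-.135,.08])[0]; print(px, cv2.cvtColor(im,cv2.COLOR_BGR2HSV)[int(px[1])-20:int(px[1])+21:20,int(px[0])-20:int(px[0])+21:20].tolist())
print(rect(find(im,p,.08,px,([5,40,140],[30,255,255]))))
E
```

```text
at [ 444.  -134.5  139.7] yaw 99.19 tilt [-0.0015  0.0007] w 91.8 F [-0.5  0.5  0.4] t 18.3 j6 -2.03
  wz -0.0  x 0.0 y -0.5 z 82.7
[254.5520064  208.71548353] [[[16, 104, 184], [16, 103, 190], [17, 104, 199]], [[17, 105, 191], [16, 102, 193], [18, 101, 182]], [[25, 68, 246], [17, 103, 195], [17, 103, 186]]]
[437.5, -135.3, 65.8, 53.1, 9.4]
```

Emit:
{"api": "drive_tool", "payload": {"increments": [{"x":0,"y":-0.5,"z":40,"wx":0,"wy":0,"wz":0,"jaw":-1},{"x":0,"y":0,"z":28,"wx":0,"wy":0,"wz":0,"jaw":-1},{"x":0,"y":0,"z":15,"wx":0,"wy":0,"wz":0,"jaw":-1},{"x":0,"y":0,"z":0,"wx":0,"wy":0,"wz":0,"jaw":-1},{"x":0,"y":0,"z":0,"wx":0,"wy":0,"wz":0,"jaw":1},{"x":0,"y":0,"z":0,"wx":0,"wy":0,"wz":0,"jaw":1},{"x":0,"y":0,"z":0,"wx":0,"wy":0,"wz":0,"jaw":1},{"x":0,"y":0,"z":0,"wx":0,"wy":0,"wz":0,"jaw":1},{"x":0,"y":0,"z":0,"wx":0,"wy":0,"wz":0,"jaw":1},{"x":0,"y":0,"z":0,"wx":0,"wy":0,"wz":0,"jaw":1},{"x":0,"y":0,"z":-20,"wx":0,"wy":0,"wz":0,"jaw":1},{"x":0,"y":0,"z":-40,"wx":0,"wy":0,"wz":0,"jaw":1},{"x":0,"y":0,"z":-40,"wx":0,"wy":0,"wz":0,"jaw":1},{"x":0,"y":0,"z":0,"wx":0,"wy":0,"wz":6.6,"jaw":1},{"x":0,"y":0,"z":0,"wx":0,"wy":0,"wz":0,"jaw":1},{"x":0,"y":0,"z":0,"wx":0,"wy":0,"wz":0,"jaw":1}], "newtons": 30}}

```text
clock: 20.38
eef_pos: [0.4438, -0.1352, 0.1569]
orientation: [-0.024, 1.0, 0.0, -0.001]
ft_force: [-0.4, -0.1, -1.6]
width: 0.0538
grip_force: 30.0
```

```bash
python3 - <<'E'
from meas import *
from go import go
# measured gap: tin/carton tops in w7 and w2 views
p=np.load("pics/w7.npy",allow_pickle=True).item(); im=cv2.imread("pics/w7.png")
print("carton",totray(plane(p,[(228.5,236),(281.5,236),(280.5,284),(229,284)],.053)*1000).round(1).tolist())
print("rim",totray(plane(p,[(211.5,122.5),(422,123)],.018)*1000).round(1).tolist())
w=toworld([[54,-0.6]])[0]; print(w); go(w[0],w[1],60.5,92.55)
E
```

```text
carton [[23.1, -99.6], [23.1, -40.5], [84.0, -40.3], [84.0, -100.6]]
rim [[-98.8, -118.7], [-98.4, 117.1]]
[635.47322263 115.30311919]
at [ 443.8 -135.2  156.9] yaw 92.77 tilt [-0.0013  0.0004] w 53.8 F [-0.4 -0.1 -1.6] t 20.4 j6 -1.92
  wz 0.2  x -202.7 y 241.7 z 96.4
```

Emit:
{"api": "drive_tool", "payload": {"increments": [{"x":-13,"y":15.5,"z":0,"wx":0,"wy":0,"wz":0.2,"jaw":1},{"x":-29.4,"y":35,"z":0,"wx":0,"wy":0,"wz":0,"jaw":1},{"x":-29.4,"y":35,"z":0,"wx":0,"wy":0,"wz":0,"jaw":1},{"x":-29.4,"y":35,"z":0,"wx":0,"wy":0,"wz":0,"jaw":1},{"x":-29.4,"y":35,"z":0,"wx":0,"wy":0,"wz":0,"jaw":1},{"x":-29.4,"y":35,"z":0,"wx":0,"wy":0,"wz":0,"jaw":1},{"x":-29.4,"y":35,"z":0,"wx":0,"wy":0,"wz":0,"jaw":1},{"x":-13,"y":15.5,"z":0,"wx":0,"wy":0,"wz":0,"jaw":1},{"x":0,"y":0,"z":40,"wx":0,"wy":0,"wz":0,"jaw":1},{"x":0,"y":0,"z":0,"wx":0,"wy":0,"wz":0,"jaw":1},{"x":0,"y":0,"z":0,"wx":0,"wy":0,"wz":0,"jaw":1}]}}

```text
clock: 21.75
eef_pos: [0.6361, 0.1135, 0.118]
orientation: [-0.021, 1.0, -0.0, -0.0]
ft_force: [-0.1, -0.0, -0.9]
width: 0.0538
grip_force: 30.0
```

```bash
python3 go.py 635.5 115 60.5 92.55; python3 snap.py w9
```

```text
at [636.1 113.5 118. ] yaw 92.43 tilt [-0.0005 -0.0002] w 53.8 F [-0.1 -0.  -0.9] t 21.8 j6 -1.44
  wz -0.1  x 0.5 y 1.5 z 57.5
```

View pics/w9.png

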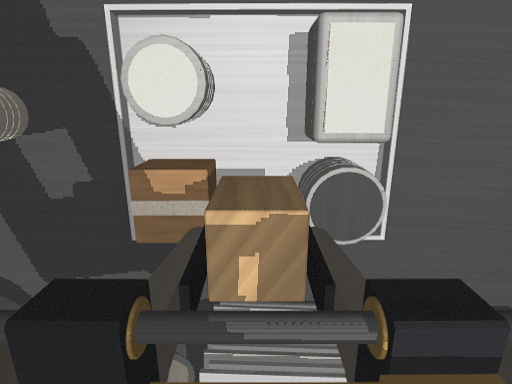

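The block is held square above the back gap. The carton's inner edge is at about x=216 and the tin's at about x=301; the pot is at (163,80) and the dish lid at (358,78).

```bash
python3 - <<'E'
from meas import *
p=np.load("pics/w9.npy",allow_pickle=True).item()
f=lambda n,q,z:print(n,totray(plane(p,q,z)*1000).round(1).tolist())
f("carton edge",[(216,172),(215.5,205)],.053); f("tin LRFB",[(301,203),(387,203),(343,162),(343,244)],.053)
f("block",[(207,213),(307,210),(257,211)],.141); print(totray([636.1,113.5]))
f("rim front",[(106,5),(410,5)],.018); f("rim back",[(132,240),(385,240)],.018)
f("pot LRFB",[(121,80),(207,80),(164,35),(164,126)],.053)
f("dish corners",[(329,15),(403,15),(392,141),(324,139)],.053)
E
```

```text
carton edge [[26.6, -32.6], [53.3, -34.1]]
tin LRFB [[51.9, 33.6], [52.2, 101.8], [19.2, 64.5], [87.5, 69.5]]
block [[28.3, -26.2], [26.9, 23.6], [27.4, -1.2]]
[[54.54593377 -2.42921978]]
rim front [[-97.6, -117.0], [-96.7, 117.3]]
rim back [[99.4, -119.2], [100.3, 119.5]]
pot LRFB [[-40.5, -97.6], [-40.1, -36.4], [-69.4, -64.5], [-8.2, -69.6]]
dish corners [[-81.2, 47.8], [-81.3, 97.9], [3.4, 100.1], [1.8, 49.0]]
```

Emit:
{"api": "drive_tool", "payload": {"increments": [{"x":0.3,"y":0.6,"z":20,"wx":0,"wy":0,"wz":-0.1,"jaw":1},{"x":0,"y":0,"z":20,"wx":0,"wy":0,"wz":0,"jaw":1},{"x":0,"y":0,"z":10,"wx":0,"wy":0,"wz":0,"jaw":1},{"x":0,"y":0,"z":5,"wx":0,"wy":0,"wz":0,"jaw":1},{"x":0,"y":0,"z":2,"wx":0,"wy":0,"wz":0,"jaw":1},{"x":0,"y":0,"z":0,"wx":0,"wy":0,"wz":0,"jaw":1},{"x":0,"y":0,"z":0,"wx":0,"wy":0,"wz":0,"jaw":1}]}}

```text
clock: 22.68
eef_pos: [0.6363, 0.1148, 0.0609]
orientation: [-0.022, 1.0, 0.0, 0.0]
ft_force: [0.1, -0.3, 1.1]
width: 0.0537
grip_force: 30.0
```

```bash
python3 go.py 635.5 114 60 92.55
```

```text
at [636.3 114.8  60.9] yaw 92.54 tilt [0.0008 0.0001] w 53.7 F [ 0.1 -0.3  1.1] t 22.7 j6 -1.44
  wz -0.0  x 0.9 y -0.7 z 0.9
```

Emit:
{"api": "drive_tool", "payload": {"increments": [{"x":0,"y":-0.5,"z":0.3,"wx":0,"wy":0,"wz":0,"jaw":1},{"x":0,"y":0,"z":0,"wx":0,"wy":0,"wz":0,"jaw":0},{"x":0,"y":0,"z":0,"wx":0,"wy":0,"wz":0,"jaw":-0.5},{"x":0,"y":0,"z":0,"wx":0,"wy":0,"wz":0,"jaw":-0.5},{"x":0,"y":0,"z":0,"wx":0,"wy":0,"wz":0,"jaw":-0.5},{"x":0,"y":0,"z":-20,"wx":0,"wy":0,"wz":0,"jaw":-0.5},{"x":0,"y":0,"z":-40,"wx":0,"wy":0,"wz":0,"jaw":-1},{"x":0,"y":0,"z":-40,"wx":0,"wy":0,"wz":0,"jaw":-1},{"x":0,"y":0,"z":0,"wx":0,"wy":0,"wz":7.2,"jaw":-1},{"x":0,"y":0,"z":0,"wx":0,"wy":0,"wz":0,"jaw":-1},{"x":0,"y":0,"z":0,"wx":0,"wy":0,"wz":0,"jaw":-1}]}}

```text
clock: 24.05
eef_pos: [0.6357, 0.1141, 0.1603]
orientation: [0.039, 0.999, -0.0, -0.0]
ft_force: [0.4, -0.3, 0.1]
width: 0.0919
grip_force: 0.0
```

```bash
python3 go.py 522.5 -415.5 150 85.3
```

```text
at [635.7 114.1 160.3] yaw 85.48 tilt [-0.0003 -0.0001] w 91.9 F [ 0.4 -0.3  0.1] t 24.1 j6 -1.32
  wz 0.2  x 69.4 y -537.1 z 10.3
```

Emit:
{"api": "drive_tool", "payload": {"increments": [{"x":6.3,"y":-24,"z":1,"wx":0,"wy":0,"wz":0.2,"jaw":-1},{"x":6.3,"y":-50,"z":1,"wx":0,"wy":0,"wz":0,"jaw":-1},{"x":6.3,"y":-50,"z":1,"wx":0,"wy":0,"wz":0,"jaw":-1},{"x":6.3,"y":-54,"z":1,"wx":0,"wy":0,"wz":0,"jaw":-1},{"x":6.3,"y":-54,"z":1,"wx":0,"wy":0,"wz":0,"jaw":-1},{"x":6.3,"y":-54,"z":1,"wx":0,"wy":0,"wz":0,"jaw":-1},{"x":6.3,"y":-54,"z":1,"wx":0,"wy":0,"wz":0,"jaw":-1},{"x":6.3,"y":-54,"z":1,"wx":0,"wy":0,"wz":0,"jaw":-1},{"x":6.3,"y":-54,"z":1,"wx":0,"wy":0,"wz":0,"jaw":-1},{"x":6.3,"y":-54,"z":1,"wx":0,"wy":0,"wz":0,"jaw":-1},{"x":6.3,"y":-35,"z":0,"wx":0,"wy":0,"wz":0,"jaw":-1},{"x":0,"y":0,"z":0,"wx":0,"wy":0,"wz":0,"jaw":-1},{"x":0,"y":0,"z":0,"wx":0,"wy":0,"wz":0,"jaw":-1}]}}

```text
clock: 25.68
eef_pos: [0.5204, -0.4147, 0.1497]
orientation: [0.043, 0.999, 0.0, -0.001]
ft_force: [0.2, -0.5, -0.1]
width: 0.0922
grip_force: 0.0
```

```bash
python3 go.py 522.5 -415.5 57 85.3; python3 snap.py w10; python3 - <<'E'
from meas import *
p=np.load("pics/w10.npy",allow_pickle=True).item(); im=cv2.imread("pics/w10.png")
px=proj(p,[.5225,-.4155,.08])[0]; print(px, proj(p,[[.478,-.39,.08],[.478,-.44,.08]]))
print(rect(find(im,p,.08,px,([5,40,140],[30,255,255]))))
E
```

```text
at [ 520.4 -414.7  149.7] yaw 85.12 tilt [-0.001  0.001] w 92.2 F [ 0.2 -0.5 -0.1] t 25.7 j6 -2.16
  wz -0.2  x -2.1 y -0.6 z 92.7
[254.29001188 207.62766904] [[282.30788784 150.12478357]
 [217.55958748 155.69952411]]
[518.2, -413.5, 97.4, 53.1, -4.7]
```

View pics/w10.png

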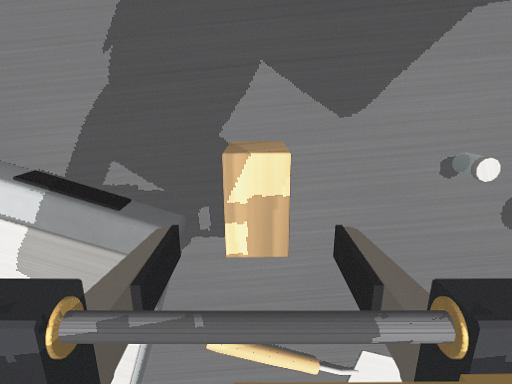

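The oblong block's top is at rows 153–256 and columns 223–291, aligned with the fingers. I'll grasp it.

Emit:
{"api": "drive_tool", "payload": {"increments": [{"x":-1.7,"y":0.2,"z":40,"wx":0,"wy":0,"wz":-0.2,"jaw":-1},{"x":0,"y":0,"z":35,"wx":0,"wy":0,"wz":0,"jaw":-1},{"x":0,"y":0,"z":17.5,"wx":0,"wy":0,"wz":0,"jaw":-1},{"x":0,"y":0,"z":0,"wx":0,"wy":0,"wz":0,"jaw":-1},{"x":0,"y":0,"z":0,"wx":0,"wy":0,"wz":0,"jaw":1},{"x":0,"y":0,"z":0,"wx":0,"wy":0,"wz":0,"jaw":1},{"x":0,"y":0,"z":0,"wx":0,"wy":0,"wz":0,"jaw":1},{"x":0,"y":0,"z":0,"wx":0,"wy":0,"wz":0,"jaw":1},{"x":0,"y":0,"z":0,"wx":0,"wy":0,"wz":0,"jaw":1},{"x":0,"y":0,"z":0,"wx":0,"wy":0,"wz":0,"jaw":1},{"x":0,"y":0,"z":-20,"wx":0,"wy":0,"wz":0,"jaw":1},{"x":0,"y":0,"z":-40,"wx":0,"wy":0,"wz":0,"jaw":1},{"x":0,"y":0,"z":-40,"wx":0,"wy":0,"wz":0,"jaw":1},{"x":0,"y":0,"z":0,"wx":0,"wy":0,"wz":-7.3,"jaw":1},{"x":0,"y":0,"z":0,"wx":0,"wy":0,"wz":0,"jaw":1},{"x":0,"y":0,"z":0,"wx":0,"wy":0,"wz":0,"jaw":1}], "newtons": 35}}

```text
clock: 27.72
eef_pos: [0.5228, -0.4146, 0.1574]
orientation: [-0.022, 1.0, 0.0, -0.0]
ft_force: [-0.4, 0.9, -1.7]
width: 0.0538
grip_force: 35.0
```

```bash
python3 go.py 541 112.5 120 92.55
```

```text
at [ 522.8 -414.6  157.4] yaw 92.48 tilt [-0.0008  0.0006] w 53.8 F [-0.4  0.9 -1.7] t 27.7 j6 -2.29
  wz -0.1  x -41.7 y 525.8 z 37.4
```

Emit:
{"api": "drive_tool", "payload": {"increments": [{"x":-3.8,"y":-0.0,"z":0,"wx":0,"wy":0,"wz":-0.1,"jaw":1},{"x":-3.8,"y":25.8,"z":0,"wx":0,"wy":0,"wz":0,"jaw":1},{"x":-3.8,"y":50,"z":0,"wx":0,"wy":0,"wz":0,"jaw":1},{"x":-3.8,"y":54,"z":0,"wx":0,"wy":0,"wz":0,"jaw":1},{"x":-3.8,"y":54,"z":0,"wx":0,"wy":0,"wz":0,"jaw":1},{"x":-3.8,"y":54,"z":0,"wx":0,"wy":0,"wz":0,"jaw":1},{"x":-3.8,"y":54,"z":0,"wx":0,"wy":0,"wz":0,"jaw":1},{"x":-3.8,"y":54,"z":0,"wx":0,"wy":0,"wz":0,"jaw":1},{"x":-3.8,"y":54,"z":0,"wx":0,"wy":0,"wz":0,"jaw":1},{"x":-3.8,"y":54,"z":0,"wx":0,"wy":0,"wz":0,"jaw":1},{"x":-3.8,"y":50,"z":0,"wx":0,"wy":0,"wz":0,"jaw":1},{"x":0,"y":22,"z":0,"wx":0,"wy":0,"wz":0,"jaw":1},{"x":0,"y":0,"z":30,"wx":0,"wy":0,"wz":0,"jaw":1},{"x":0,"y":0,"z":0,"wx":0,"wy":0,"wz":0,"jaw":1},{"x":0,"y":0,"z":0,"wx":0,"wy":0,"wz":0,"jaw":1}]}}

```text
clock: 29.6
eef_pos: [0.5396, 0.1125, 0.1282]
orientation: [-0.024, 1.0, 0.0, -0.0]
ft_force: [-0.8, -0.9, -1.4]
width: 0.0536
grip_force: 35.0
```

```bash
python3 go.py 541.5 112.3 60.5 92.55; python3 snap.py w11
```

```text
at [539.6 112.5 128.2] yaw 92.72 tilt [-0.0002  0.    ] w 53.6 F [-0.8 -0.9 -1.4] t 29.6 j6 -1.42
  wz 0.2  x -1.9 y -0.3 z 67.7
```

View pics/w11.png

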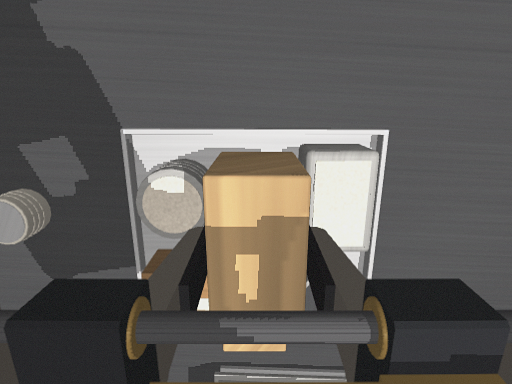

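The oblong block is held lengthwise over the gap between the pot (171,202) and the dish (340,203). Its top front edge is at row 177.

```bash
python3 - <<'E'
from meas import *
p=np.load("pics/w11.npy",allow_pickle=True).item()
f=lambda n,q,z:print(n,totray(plane(p,q,z)*1000).round(1).tolist())
f("block",[(257,177),(206,180),(309,177)],.151); print(totray([539.6,112.5]))
f("rim front",[(122,129.5),(389,129.5)],.018)
f("pot LRFB",[(137,200),(207,200),(171,168),(171,238)],.053)
f("dish corners",[(313,150),(376,150),(371,249),(312,248)],.053)
E
```

```text
block [[-86.6, 1.6], [-85.1, -23.1], [-86.6, 26.7]]
[[-41.90300082   0.8651717 ]]
rim front [[-98.3, -117.4], [-98.5, 118.4]]
pot LRFB [[-44.0, -96.9], [-44.1, -39.3], [-70.9, -66.9], [-10.1, -71.5]]
dish corners [[-85.4, 45.7], [-85.5, 95.3], [0.0, 100.3], [-0.9, 49.3]]
```

Emit:
{"api": "drive_tool", "payload": {"increments": [{"x":-1.5,"y":-0.2,"z":30,"wx":0,"wy":0,"wz":0.2,"jaw":1},{"x":0,"y":0,"z":10,"wx":0,"wy":0,"wz":0,"jaw":1},{"x":0,"y":0,"z":0,"wx":0,"wy":0,"wz":0,"jaw":1},{"x":0,"y":0,"z":0,"wx":0,"wy":0,"wz":0,"jaw":1}]}}

```text
clock: 30.15
eef_pos: [0.5419, 0.1121, 0.0886]
orientation: [-0.022, 1.0, 0.0, 0.001]
ft_force: [-0.4, 0.5, -1.1]
width: 0.0539
grip_force: 35.0
```

```bash
python3 go.py 541.5 112.3 60.5 92.55
```

```text
at [541.9 112.1  88.6] yaw 92.52 tilt [0.0011 0.0002] w 53.9 F [-0.4  0.5 -1.1] t 30.1 j6 -1.41
  wz -0.0  x 0.4 y 0.2 z 28.1
```

Emit:
{"api": "drive_tool", "payload": {"increments": [{"x":0.3,"y":0.1,"z":15,"wx":0,"wy":0,"wz":0,"jaw":1},{"x":0,"y":0,"z":8,"wx":0,"wy":0,"wz":0,"jaw":1},{"x":0,"y":0,"z":4,"wx":0,"wy":0,"wz":0,"jaw":1},{"x":0,"y":0,"z":1.2,"wx":0,"wy":0,"wz":0,"jaw":1},{"x":0,"y":0,"z":0,"wx":0,"wy":0,"wz":0,"jaw":1},{"x":0,"y":0,"z":0,"wx":0,"wy":0,"wz":0,"jaw":1}]}}

```text
clock: 30.9
eef_pos: [0.5403, 0.1121, 0.061]
orientation: [-0.022, 1.0, -0.0, -0.001]
ft_force: [-9.6, -0.5, 23.4]
width: 0.0534
grip_force: 35.0
```

```bash
python3 go.py 541.5 112.3 60.2 92.55
```

```text
at [540.3 112.1  61. ] yaw 92.55 tilt [-0.0014 -0.0002] w 53.4 F [-9.6 -0.5 23.4] t 30.9 j6 -1.41
  wz -0.0  x -1.2 y 0.1 z 0.8
```

Emit:
{"api": "drive_tool", "payload": {"increments": [{"x":0,"y":0,"z":-0.6,"wx":0,"wy":0,"wz":0,"jaw":1},{"x":0,"y":0,"z":0,"wx":0,"wy":0,"wz":0,"jaw":1}]}}

```text
clock: 31.15
eef_pos: [0.5403, 0.1122, 0.061]
orientation: [-0.022, 1.0, -0.0, -0.001]
ft_force: [-7.4, -0.7, 17.0]
width: 0.0539
grip_force: 35.0
```

Emit:
{"api": "drive_tool", "payload": {"increments": [{"x":0,"y":0,"z":0,"wx":0,"wy":0,"wz":0,"jaw":0},{"x":0,"y":0,"z":0,"wx":0,"wy":0,"wz":0,"jaw":-0.4},{"x":0,"y":0,"z":0,"wx":0,"wy":0,"wz":0,"jaw":-0.4},{"x":0,"y":0,"z":0,"wx":0,"wy":0,"wz":0,"jaw":-0.4},{"x":0,"y":0,"z":-20,"wx":0,"wy":0,"wz":0,"jaw":-0.4},{"x":0,"y":0,"z":-40,"wx":0,"wy":0,"wz":0,"jaw":-1},{"x":0,"y":0,"z":-50,"wx":0,"wy":0,"wz":0,"jaw":-1},{"x":0,"y":0,"z":-50,"wx":0,"wy":0,"wz":0,"jaw":-1},{"x":-30,"y":0,"z":-50,"wx":0,"wy":0,"wz":0,"jaw":-1},{"x":0,"y":0,"z":0,"wx":0,"wy":0,"wz":0,"jaw":-1},{"x":0,"y":0,"z":0,"wx":0,"wy":0,"wz":0,"jaw":-1}]}}

```text
clock: 32.52
eef_pos: [0.5703, 0.1134, 0.2691]
orientation: [-0.022, 1.0, -0.0, -0.001]
ft_force: [-1.0, 0.0, -0.3]
width: 0.0912
grip_force: 0.0
```

```bash
python3 go.py 573.4 -118 110 92.55; python3 snap.py w12; python3 -c "
import cv2; im=cv2.imread('pics/w12.png'); cv2.imwrite('pics/w12c.png',cv2.resize(im[60:260,60:400],None,fx=2.3,fy=2.3,interpolation=2))"
```

```text
at [570.3 113.4 269.1] yaw 92.53 tilt [-0.0015 -0.0002] w 91.2 F [-1.   0.  -0.3] t 32.5 j6 -1.42
  wz -0.0  x 7.2 y -231.3 z 159.1
```

View pics/w12c.png

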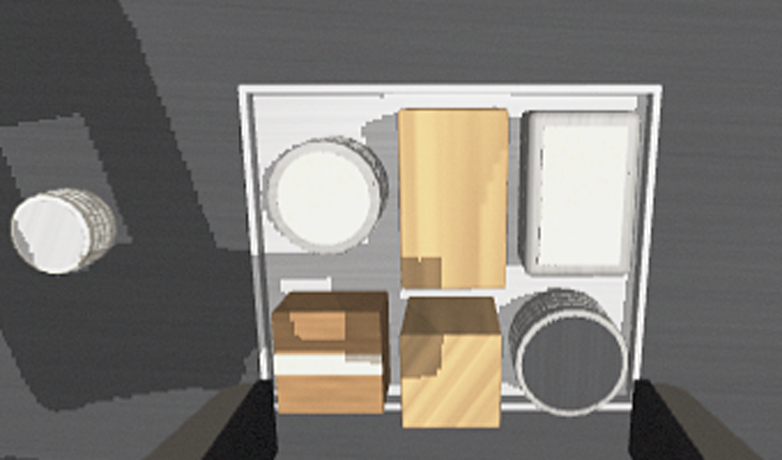

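All five items sit squared in the tray: crop shows pot (327,195), long block (453,198), dish (585,193), carton, square block (450,380) and tin. I'll measure where they ended up.

```bash
python3 - <<'E'
from meas import *
p=np.load("pics/w12.npy",allow_pickle=True).item(); im=cv2.imread("pics/w12.png")
g=lambda q:np.array(q)/2.3-.28+[60,60]
f=lambda n,q,z:print(n,(t:=totray(plane(p,g(q),z)*1000)).round(1).tolist(),t.mean(0).round(1))
f("rim",[(238,85),(662,86)],.018)
f("long",[(399,109),(508,109),(505,288),(400,288)],.083)
f("sq",[(401,336),(499,336),(500,427),(401,427)],.083)
f("tin LRFB",[(512,362),(629,362),(571,309),(571,416)],.053)
f("carton",[(276,307),(386,307),(384,413),(278,413)],.053)
f("pot LRFB",[(269,194),(383,194),(326,139),(326,254)],.053)
f("dish rim",[(530,118),(637,113),(632,270),(528,274)],.053)
f("dish lid",[(541,121),(637,121),(629,267),(538,267)],.053)
px=proj(p,[.5734,-.118,.035])[0]; print("cup",px,circ(find(im,p,.035,px,([0,0,150],[180,40,255]))))
E
```

```text
rim [[-100.1, -119.1], [-99.1, 118.5]] [-99.6  -0.3]
long [[-87.4, -24.4], [-87.3, 27.6], [0.8, 27.7], [0.7, -25.9]] [-43.3   1.2]
sq [[26.5, -25.9], [26.6, 25.1], [78.4, 26.4], [78.3, -27.1]] [52.5 -0.4]
tin LRFB [[52.2, 34.7], [52.3, 101.5], [20.7, 67.0], [85.8, 69.9]] [52.7 68.3]
carton [[19.3, -97.7], [19.4, -36.2], [83.7, -39.2], [83.6, -101.0]] [ 51.5 -68.5]
pot LRFB [[-43.5, -97.1], [-43.4, -36.1], [-72.1, -65.2], [-10.8, -68.2]] [-42.4 -66.6]
dish rim [[-82.5, 41.3], [-85.0, 96.7], [-1.5, 99.6], [0.6, 42.5]] [-42.1  70. ]
dish lid [[-81.0, 47.1], [-81.0, 97.0], [-3.2, 97.9], [-3.3, 47.9]] [-42.1  72.4]
cup [ 79.58574967 161.94254652] [571.0, -111.9, 45.8, 53.8]
```

Placement is consistent to within 1–2 mm. Now the cup: I'll grip it front to back (tool y along tray x) so the fingers stay clear of the tall block.

Emit:
{"api": "drive_tool", "payload": {"increments": [{"x":1,"y":-35,"z":8,"wx":0,"wy":0,"wz":0,"jaw":-1},{"x":1,"y":-50,"z":15,"wx":0,"wy":0,"wz":0,"jaw":-1},{"x":1,"y":-50,"z":15,"wx":0,"wy":0,"wz":0,"jaw":-1},{"x":1,"y":-50,"z":15,"wx":0,"wy":0,"wz":0,"jaw":-1},{"x":1,"y":-46,"z":15,"wx":0,"wy":0,"wz":0,"jaw":-1},{"x":0,"y":0,"z":0,"wx":0,"wy":0,"wz":10,"jaw":-1},{"x":0,"y":0,"z":0,"wx":0,"wy":0,"wz":10,"jaw":-1},{"x":0,"y":0,"z":0,"wx":0,"wy":0,"wz":10,"jaw":-1},{"x":0,"y":0,"z":0,"wx":0,"wy":0,"wz":10,"jaw":-1},{"x":0,"y":0,"z":0,"wx":0,"wy":0,"wz":10,"jaw":-1},{"x":0,"y":0,"z":0,"wx":0,"wy":0,"wz":10,"jaw":-1},{"x":0,"y":0,"z":0,"wx":0,"wy":0,"wz":10,"jaw":-1},{"x":0,"y":0,"z":0,"wx":0,"wy":0,"wz":10,"jaw":-1},{"x":0,"y":0,"z":0,"wx":0,"wy":0,"wz":10,"jaw":-1},{"x":0,"y":0,"z":0,"wx":0,"wy":0,"wz":0,"jaw":-1},{"x":0,"y":0,"z":0,"wx":0,"wy":0,"wz":0,"jaw":-1}]}}

```text
clock: 34.58
eef_pos: [0.5755, -0.1173, 0.2012]
orientation: [0.69, 0.724, -0.0, -0.001]
ft_force: [-0.5, 0.5, 0.8]
width: 0.0923
grip_force: 0.0
```

```bash
python3 go.py 573.4 -118 110 2.55; python3 snap.py w13; python3 - <<'E'
from meas import *
p=np.load("pics/w13.npy",allow_pickle=True).item(); im=cv2.imread("pics/w13.png")
px=proj(p,[.5734,-.118,.035])[0]; print("cup",px,circ(find(im,p,.035,px,([0,0,170],[180,40,255]))))
im=cv2.imread("pics/scene0.png"); p=imaging.camera_params("scene")
print("S cup",circ(find(im,p,.035,(261,234),([0,0,190],[180,60,255]))))
E
```

```text
at [ 575.5 -117.3  201.2] yaw 2.76 tilt [-0.0017  0.0003] w 92.3 F [-0.5  0.5  0.8] t 34.6 j6 -0.25
  wz 0.2  x -0.6 y -2.1 z 91.2
cup [255.49751339 178.32120275] [574.7, -114.5, 44.7, 49.2]
S cup [575.6, -117.0, 45.2, 45.4]
```

View pics/w13.png

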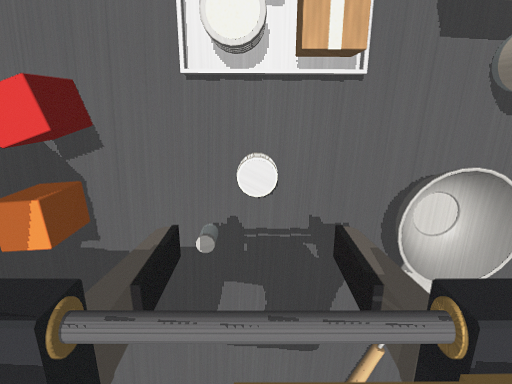

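The cup is at (257,176) between the fingers, and the shaker at (208,240) is well clear. I'll grasp the cup.

Emit:
{"api": "drive_tool", "payload": {"increments": [{"x":0.3,"y":-1,"z":50,"wx":0,"wy":0,"wz":0.2,"jaw":-1},{"x":0,"y":0,"z":50,"wx":0,"wy":0,"wz":0,"jaw":-1},{"x":0,"y":0,"z":50,"wx":0,"wy":0,"wz":0,"jaw":-1},{"x":0,"y":0,"z":28,"wx":0,"wy":0,"wz":0,"jaw":-1},{"x":0,"y":0,"z":11,"wx":0,"wy":0,"wz":0,"jaw":-1},{"x":0,"y":0,"z":0,"wx":0,"wy":0,"wz":0,"jaw":-1},{"x":0,"y":0,"z":0,"wx":0,"wy":0,"wz":0,"jaw":1},{"x":0,"y":0,"z":0,"wx":0,"wy":0,"wz":0,"jaw":1},{"x":0,"y":0,"z":0,"wx":0,"wy":0,"wz":0,"jaw":1},{"x":0,"y":0,"z":0,"wx":0,"wy":0,"wz":0,"jaw":1},{"x":0,"y":0,"z":0,"wx":0,"wy":0,"wz":0,"jaw":1},{"x":0,"y":0,"z":0,"wx":0,"wy":0,"wz":0,"jaw":1},{"x":0,"y":0,"z":0,"wx":0,"wy":0,"wz":0,"jaw":1}], "newtons": 12}}

```text
clock: 36.25
eef_pos: [0.5753, -0.1172, 0.0133]
orientation: [0.693, 0.721, 0.0, 0.0]
ft_force: [-0.8, 0.2, 3.4]
width: 0.0457
grip_force: 12.0
```

```bash
python3 go.py 538.7 181 140 2.55
```

```text
at [ 575.3 -117.2   13.3] yaw 2.34 tilt [ 0.0001 -0.    ] w 45.7 F [-0.8  0.2  3.4] t 36.2 j6 -0.24
  wz -0.2  x 299.6 y -23.3 z -126.7
```

Emit:
{"api": "drive_tool", "payload": {"increments": [{"x":0,"y":0,"z":-20,"wx":0,"wy":0,"wz":-0.2,"jaw":1},{"x":0,"y":0,"z":-40,"wx":0,"wy":0,"wz":0,"jaw":1},{"x":0,"y":0,"z":-40,"wx":0,"wy":0,"wz":0,"jaw":1},{"x":0,"y":0,"z":-30,"wx":0,"wy":0,"wz":0,"jaw":1},{"x":20,"y":-1.5,"z":0,"wx":0,"wy":0,"wz":0,"jaw":1},{"x":40,"y":-3.5,"z":0,"wx":0,"wy":0,"wz":0,"jaw":1},{"x":45,"y":-3.5,"z":0,"wx":0,"wy":0,"wz":0,"jaw":1},{"x":45,"y":-3.5,"z":0,"wx":0,"wy":0,"wz":0,"jaw":1},{"x":45,"y":-3.5,"z":0,"wx":0,"wy":0,"wz":0,"jaw":1},{"x":45,"y":-3.5,"z":0,"wx":0,"wy":0,"wz":0,"jaw":1},{"x":40,"y":-3,"z":0,"wx":0,"wy":0,"wz":0,"jaw":1},{"x":19.6,"y":-1.3,"z":0,"wx":0,"wy":0,"wz":0,"jaw":1},{"x":0,"y":0,"z":0,"wx":0,"wy":0,"wz":0,"jaw":1},{"x":0,"y":0,"z":0,"wx":0,"wy":0,"wz":0,"jaw":1}]}}

```text
clock: 38.0
eef_pos: [0.5384, 0.1802, 0.1428]
orientation: [0.691, 0.723, -0.0, -0.0]
ft_force: [0.3, -0.5, -0.1]
width: 0.0453
grip_force: 12.0
```

```bash
python3 go.py 538.7 181 66.5 2.55; python3 snap.py w14; python3 - <<'E'
from meas import *
p=np.load("pics/w14.npy",allow_pickle=True).item(); im=cv2.imread("pics/w14.png")
s=robot.get_state(); z=s["eef_pos"][2]-.0133+.035
px=proj(p,[*s["eef_pos"][:2],z])[0]; print("cup",px,circ(find(im,p,z,px,([0,0,165],[180,40,255]))))
E
```

```text
at [538.4 180.2 142.8] yaw 2.53 tilt [-0.0007 -0.0006] w 45.3 F [ 0.3 -0.5 -0.1] t 38.0 j6 0.28
  wz -0.0  x 0.7 y 0.3 z 76.3
cup [258.34841855 260.48956735] [537.4, 183.3, 40.8, 41.5]
```

Emit:
{"api": "drive_tool", "payload": {"increments": [{"x":0.3,"y":0.2,"z":30,"wx":0,"wy":0,"wz":0,"jaw":1},{"x":0,"y":0,"z":25,"wx":0,"wy":0,"wz":0,"jaw":1},{"x":0,"y":0,"z":12,"wx":0,"wy":0,"wz":0,"jaw":1},{"x":0,"y":0,"z":6,"wx":0,"wy":0,"wz":0,"jaw":1},{"x":0,"y":0,"z":2,"wx":0,"wy":0,"wz":0,"jaw":1},{"x":0,"y":0,"z":0,"wx":0,"wy":0,"wz":0,"jaw":1},{"x":0,"y":0,"z":0,"wx":0,"wy":0,"wz":0,"jaw":1}]}}

```text
clock: 38.92
eef_pos: [0.5393, 0.1815, 0.0687]
orientation: [0.691, 0.723, 0.0, 0.0]
ft_force: [0.4, 1.2, -0.3]
width: 0.0456
grip_force: 12.0
```

```bash
python3 go.py 538.7 181 66.2 2.55
```

```text
at [539.3 181.5  68.7] yaw 2.54 tilt [0.0009 0.0003] w 45.6 F [ 0.4  1.2 -0.3] t 38.9 j6 0.28
  wz -0.0  x -0.5 y -0.6 z 2.5
```

Emit:
{"api": "drive_tool", "payload": {"increments": [{"x":-0.5,"y":-0.5,"z":1,"wx":0,"wy":0,"wz":0,"jaw":1},{"x":0,"y":0,"z":0.7,"wx":0,"wy":0,"wz":0,"jaw":1},{"x":0,"y":0,"z":0.5,"wx":0,"wy":0,"wz":0,"jaw":1},{"x":0,"y":0,"z":0,"wx":0,"wy":0,"wz":0,"jaw":1},{"x":0,"y":0,"z":0,"wx":0,"wy":0,"wz":0,"jaw":1}]}}

```text
clock: 39.55
eef_pos: [0.5384, 0.1809, 0.0662]
orientation: [0.691, 0.723, 0.0, -0.0]
ft_force: [-2.2, -0.7, 4.7]
width: 0.0453
grip_force: 12.0
```

Contact is felt, so I'll release and back away.

Emit:
{"api": "drive_tool", "payload": {"increments": [{"x":0,"y":0,"z":0,"wx":0,"wy":0,"wz":0,"jaw":0},{"x":0,"y":0,"z":0,"wx":0,"wy":0,"wz":0,"jaw":-0.5},{"x":0,"y":0,"z":0,"wx":0,"wy":0,"wz":0,"jaw":-0.5},{"x":0,"y":0,"z":0,"wx":0,"wy":0,"wz":0,"jaw":-0.5},{"x":0,"y":0,"z":-20,"wx":0,"wy":0,"wz":0,"jaw":-0.5},{"x":0,"y":0,"z":-40,"wx":0,"wy":0,"wz":0,"jaw":-0.5},{"x":0,"y":0,"z":-50,"wx":0,"wy":0,"wz":0,"jaw":-1},{"x":0,"y":0,"z":-50,"wx":0,"wy":0,"wz":0,"jaw":-1},{"x":20,"y":-40,"z":-30,"wx":0,"wy":0,"wz":0,"jaw":-1},{"x":40,"y":-40,"z":0,"wx":0,"wy":0,"wz":0,"jaw":-1},{"x":40,"y":-40,"z":0,"wx":0,"wy":0,"wz":0,"jaw":-1},{"x":40,"y":-40,"z":0,"wx":0,"wy":0,"wz":0,"jaw":-1},{"x":40,"y":-40,"z":0,"wx":0,"wy":0,"wz":0,"jaw":-1},{"x":40,"y":0,"z":0,"wx":0,"wy":0,"wz":0,"jaw":-1},{"x":0,"y":0,"z":0,"wx":0,"wy":0,"wz":0,"jaw":-1},{"x":0,"y":0,"z":0,"wx":0,"wy":0,"wz":0,"jaw":-1}]}}

```text
clock: 41.55
eef_pos: [0.3287, 0.3911, 0.2556]
orientation: [0.691, 0.723, -0.001, 0.0]
ft_force: [0.5, 0.1, 0.2]
width: 0.0918
grip_force: 0.0
```

```bash
python3 go.py 538.7 181 66.2 2.55; python3 - <<'E'
from meas import *
for cam in ("top","scene"):
    im=imaging.capture(cam)[...,::-1].copy(); p=imaging.camera_params(cam); cv2.imwrite(f"pics/{cam}9.png",im)
    hsv=cv2.cvtColor(im,cv2.COLOR_BGR2HSV)
    for n,P,z in (("cup",(538.5,181),.088),("pot",(545,42),.053),("dish",(538.5,181),.053),("long",(541,112.3),.083),("sq",(636,114.3),.083)):
        px=proj(p,[P[0]/1000,P[1]/1000,z])[0]; x,y=px.round().astype(int)
        if n in("cup","dish","pot"):
            r=28; patch=hsv[y-r:y+r:7,x-r:x+r:7,2]; 
            if n!="dish": print(cam,n,px.round(1)); print(patch)
            if n=="pot": print(circ(find(im,p,z,px,([0,0,190],[180,25,255]))))
        else: print(cam,n,rect(find(im,p,z,px,([8,45,120],[32,255,255]))))
    px=proj(p,[.5181,-.2003,.039])[0]; print("shaker",circ(find(im,p,.039,px,([0,0,140],[180,60,255]))))
E
```

```text
at [328.7 391.1 255.6] yaw 2.56 tilt [-0.0005 -0.001 ] w 91.8 F [0.5 0.1 0.2] t 41.5 j6 0.82
  wz 0.0  x -219.3 y 200.4 z 189.4
top cup [169.  165.3]
[[ 92  96  93 140  98  99 101 212]
 [ 92  97  93 187 187 103 156 180]
 [ 97  95  95 187 244 149 119 226]
 [ 90  96  98 166 250 251 199 244]
 [ 95  95  93 233 243 242 124 242]
 [ 92  94  97 208 245 169 117 238]
 [ 90  91 103 236 252 251 143 239]
 [ 92  93 144 212 118 116 102 131]]
top pot [221.4 172.7]
[[149 185 201 183 217 220 208 212]
 [226 152 127 174 114 142 135 203]
 [237 249 152 235 244 244 244 209]
 [238 250 112 213 251 237 242 158]
 [241 249 107 251 252 251 171 126]
 [244 248 115 212 250 227 167  94]
 [121 128 137 175 203 228 243  88]
 [186 223 237 242 243 244 242  89]]
[551.2, 80.4, 163.1, 251.8]
top long [575.4, 111.4, 181.6, 62.5, 1.3]
top sq [575.4, 111.4, 181.6, 62.5, 1.3]
shaker [518.1, -200.3, 23.7, 24.7]
scene cup [338.9 139.7]
[[ 98 102 101  98  99  97  96  97]
 [ 75  81  73 102  99  97  98  97]
 [ 75  93  74  74 101  98  98  98]
 [ 76  74  75  76 180 101 101  98]
 [103 104 190 237 235 237 100 100]
 [235 232 248 151 150 159 103 102]
 [247 239 227 240 150 251 233 102]
 [123 236 246 234 231 218 104 186]]
scene pot [300.7 180.9]
[[ 70  71  73  74 193 245 240 229]
 [ 87 102 102 105 122 125 237 247]
 [100 101 104 220 118 119 128 140]
 [101 101 156 244 251 228 123 125]
 [100 114 204 250 250 252 142 123]
 [119 237 117 193 242 221 144 122]
 [128 235 100 110 113 110 160 157]
 [ 80 119 205 109 108 128 237 211]]
[613.8, 65.8, 182.6, 239.6]
scene long [550.4, 100.2, 111.2, 85.7, 3.7]
scene sq [647.8, 68.2, 158.8, 69.7, -82.0]
shaker [518.4, -198.6, 22.8, 23.1]
```

```bash
python3 - <<'E'
from meas import *
for cam in ("top","scene"):
    im=cv2.imread(f"pics/{cam}9.png"); p=imaging.camera_params(cam); F=8
    for n,P,z,R in (("cup",(538.5,181),.088,23),("pot",(545,42),.053,31)):
        c=proj(p,[P[0]/1000,P[1]/1000,z])[0]; e=proj(p,[P[0]/1000,(P[1]+R)/1000,z])[0]; r=np.hypot(*(e-c))*F
        # rectify the horizontal plane at z: 0.25 mm/px, 100 mm wide
        g=np.array([(-60,-60),(60,-60),(60,60),(-60,60)],float)
        src=proj(p,np.c_[(np.array(P)+g)/1000,np.full(4,z)]).astype(np.float32)
        H=cv2.getPerspectiveTransform(src,((g+60)*4).astype(np.float32))
        w=cv2.GaussianBlur(cv2.warpPerspective(cv2.cvtColor(im,cv2.COLOR_BGR2GRAY),H,(480,480),flags=cv2.INTER_CUBIC),(0,0),3)
        h=cv2.HoughCircles(w,cv2.HOUGH_GRADIENT_ALT,1.5,20,param1=60,param2=0.5,minRadius=int((R-4)*4),maxRadius=int((R+4)*4))
        if h is None: h=cv2.HoughCircles(w,cv2.HOUGH_GRADIENT,1.5,20,param1=60,param2=15,minRadius=int((R-4)*4),maxRadius=int((R+4)*4))
        if h is None: print(cam,n,None)
        else:
            for x,y,rr in h[0][:3,:3]: print(cam,n,(x/4-60+P[0]).round(1),(y/4-60+P[1]).round(1),"r",(rr/4).round(1))
E
```

```text
top cup 502.3 141.4 r 22.5
top pot None
scene cup 537.6 181.9 r 23.0
scene cup 539.8 164.3 r 25.5
scene cup 551.4 154.9 r 21.1
scene pot 541.8 43.7 r 33.5
scene pot 546.7 42.6 r 30.0
scene pot 538.4 33.2 r 34.8
```

```bash
python3 -c "
from workcell import robot; print(robot.close_job())"
```

```text
the job is handed in; nothing more can be done
None
```

The tray is packed as asked and handed in at about 42 s: dish, pot and both blocks measured 1–3 mm from their intended places in the tray, the cup's spot on the lid confirmed only by a circle fit in the scene camera (about 1 mm off the dish's middle), the shaker unmoved, and I viewed 15 pictures, one over the limit of 14.

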